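# Seat the grating plate in its press stand

### The arm

A 7-joint arm with a two-finger parallel gripper is mounted at the origin on a cart in front of the work surface, level with it; the furniture and walls round the work are solid. World frame = base frame: x ahead of the robot, y to its left, z up, the work surface at z = 0. Lengths are in m, angles in rad, forces in N, time in s.
With the tool pointing down it reaches from about 0.4 to 0.85 m from the base axis. Payload 4.4 kg.
Tool frame: the origin (TCP) lies on the centre line of the jaws, within the pads' length; the fingertips stand 19 mm ahead of it and the grasp point (between the pads) is the TCP; z points along the fingers, y is the line along which they close (so a half turn about z gives the same grasp; the last joint's range is limited). The gripper opens to 94 mm and grips with 3 to 60 N. Pads are 16 mm wide; open, the fingers measure 119 mm over their backs; the gripper's body (75 mm by 177 mm) begins 78 mm behind the grasp point.
Start: joints at [1.058, 0.628, 0.038, 1.517, -0.027, 0.996, -0.02], TCP at [0.281, -0.586, 0.224] pointing down, gripper open.
Joint ranges: [-3.06, 3.06], [-0.37, 2.12], [-1.25, 1.32], [0.18, 2.47], [-1.1, 4.24], [0.23, 1.98], [-2.94, 2.94]. Speed limits (rad/s): [2.57, 2.57, 3.14, 3.14, 3.14, 3.14, 3.14].

### API

Orientations are given as a unit quaternion [x, y, z, w].
In Python, from bench import * gives the robot as it stands. The module is installed in compiled form; this text tells all that it offers.
- The arm moves only by the tool apply_moves, never from a script. Its argument "targets" is a list of rows, each an object of numbers: "x", "y", "z": the shift along the tool's x, y, z in mm; "wx", "wy", "wz": the turn, a rotation vector about the tool's x, y, z in rad; "jaw": the gripper command: -1 is shut, 1 is fully open, values between are in proportion. A call has 1 to 8 rows; each row is the pose to reach, as a shift and turn from the pose commanded when the call began, along the tool's axes at that moment; what a row does not reach only later rows make up. A row lasts 1/12 s, in which the tool goes at most 41.7 mm and 7.16 degrees, less where a joint would pass 70% of its speed; a pose out of reach is approached as far as the arm can. A call with a gripper value outside its range is refused whole. The fingers move at their own pace and stop on an object; "grip_force" is the grip in N (left out, the last holds). Time passes only in rows, so rows that repeat a pose let the fingers close. It gives the time, the measured TCP pose, the force, the opening and the grip force at its end, in the units of the state.
- observe(): the state, without advancing time (a new reading comes with each control period).
- read_camera(name): name is "scene" or "top" or "wrist"; returns a dict with "frame" (400x640x3 uint8, blue, green, red), "z_map" (400x640 float32, m along the optical axis (not along the pixel's ray), 0 where there is no reading), "K" (3x3 intrinsics, pixels), "T" (4x4, takes a point from camera to world coordinates); the wrist camera has in their place "tool_from_camera" (4x4, takes a point from camera to tool coordinates, whose origin is the TCP and whose axes are the flange's). Camera axes: x right, y up, looking along -z (the intrinsics and any distortion apply to the point x, -y, -z); pixel columns grow to the right and rows downward; lengths in m; the calibration is good to about 2 mm. A picture is of the moment at which its call begins: read the wrist's pose just before it.
- sign_off(): hands the job in; it is judged then, once.
Trained networks look in a picture, given as the dict that the camera call returned (one of the last four; its "shot" number tells which), for a name from the list of things; names that differ only in an ending like _2 or _b are one class to them, and where a whole thing is asked for, a point or a joint stands for the part that bears it (a point fixed in the world has none). Each returns a list of dicts, best first, with "score" (0 to 1); they miss things now and then, are a little off and sometimes report something else, mostly with a low value. They report only what shows in the picture. A call takes as long as a camera call.
- recognise(picture, query): "position" ([x, y, z] in m, in world coordinates, good to about 4 mm: the middle of the surface that is visible of it).
- regions_of(picture, query): "pixels" (400x640 bool, what is visible of it).
- landmark_of(picture, query): "position" ([x, y, z] in m, in world coordinates, good to about 4 mm: a listed point, or the origin of a listed thing).
The state is a dict: "clock": time; "joint_positions": joint angles; "qd": joint speeds; "tau": joint torques, N m; "eef_pos": TCP position; "orientation": TCP orientation; "ft_force": force on the tool from outside, world axes, zero at the start; "torque": the same for the moment, N m; "finger_gap": opening from 0.0 (shut) to 1.0 (fully open); "grasp_force": force on a finger pad.
Only numpy, scipy, OpenCV 4.12 (cv2) and the standard library are available. Lean on these libraries where they do the work, as an engineer would, in place of code of your own. Each camera call takes 0.05 s, during which the arm holds its last target. There are 200 camera calls.

### The job

Take the grating plate with the orange grip out of the wooden holder, feel it into the two grey guides of the white stand on the draining board and lower it gently (never letting it fall or forcing it) until it rests on the sprung seat, then let go of it. After that swing both red levers inward and down all the way to their stops, so that they press the plate fully home and hold it there. Be gentle throughout, leave the other plate in its slot and do not disturb anything else.

Things in the scene. Friction and masses are not known exactly. Their poses are not given: they have to be found in the camera images.
- plate: Grating plate to fit: upright steel sheet 120 (y) x 6 (x) x 100 mm (z), orange edges, lower corners rounded 1.5 mm. Orange grip tab on its top edge, 12 mm thick (x), 36 wide (y), 100 to 136 mm above the origin. Origin: middle of its lower edge, z up. About 0.13 kg. Stands in one of the holder's slots, x and y along the holder's. Either face may look forward.
- spare: The other plate (slicing plate with a black tab), same size and axes; stays where it is, in the other slot.
- holder: Fixed wooden block 124 (x) x 140 (y) x 42 mm with two slots along y, at x = -38 and +38 mm, 8.6 mm wide, 34 mm deep (slot floor 8 mm above its underside), on the worktop. Origin: centre of its underside.
- stand: Fixed white press stand on the sink's drainer, base 130 (x) x 216 (y) x 24 mm; origin: centre of its underside, z up. The plate goes upright into its two grey guides, in the plane x = 0, its width along the stand's y. Two white posts at y = +92 and -92 mm (16 mm wide in y, 30 in x, 132 high) carry the red levers.
- guide_mouth (a point): Middle of the stand, z = 100 mm. The grey guides are U-channels, 123 mm apart between bottoms (plate play 1.5 mm a side), 9 mm wide in x. Their frame is clipped rigidly into the stand up to 12 mm off this point along the stand's y, either way: not measured, must be felt or seen. Channel bottoms (5 mm thick) end at z = 100, where a plate that misses lands; lips flared in x reach z = 110.
- seat_top (a point): Black spring seat between the guides, 72 mm long (y): middle of its top, stand z = 26 mm when free. It begins to give at 3 N and gives 4 mm per further newton, 12 mm at most. A plate let go on it rests with its lower edge at z = 26; the closed levers hold it at z = 18 mm.
- lever_left (a joint): Red lever on the +y post, hinge parallel to the stand's x at y = +92, z = 123 mm. 0: leans 0.3 rad outward of upright (open); 0.3 upright; 1.87 (stop): level, pointing to the middle (closed; upper side at z = 128, underside at 118 on the plate's top edge). Friction hinge, 0.25 N m, stays where left. Meets the resting plate 0.2 to 0.4 rad before the stop. Push from outside, then down from above.
- lever_right (a joint): The same for the red lever on the stand's -y post (hinge at y = -92, z = 123 mm), mirrored; 0 open, 1.87 closed, growing inward.
- lever_left_end (a point): Left lever: point on its middle line 54 mm from its hinge. The lever is 14 mm wide (x), 10 mm thick, 59 mm long from the hinge, with a bead of 14 mm diameter at its end.
- lever_right_end (a point): Right lever: point on its middle line 54 mm from its hinge; same size as the left.
- mug: White mug with a green-blue band, 81x117x92 mm, bystander.
- salt: Glass salt shaker, 44x44x90 mm, bystander.
- tin: Low food tin, 75x75x58 mm, bystander.
- garlic: Garlic bulb, 53 mm, bystander.
- spice: Spice jar with green cap, 44x44x100 mm, bystander.

How it is judged:
By the outcome, as a careful person would: the job done as asked, in the order asked, and still so for the second after the job is handed in, with the robot touching nothing.
It also fails if it takes over 72 s, if anything falls off the work surface, if the arm or the gripper's body presses on something with over 40 N, if the wrist force passes 120 N, or if a joint passes its speed limit or range.

## Working session

There is one attempt and no reset: what is moved stays moved. The work goes in short steps, Python scripts to look and compute and a tool call to move; the robot and the scene stay as the last step left them, time stands still between calls to the robot, and variables do not carry over. Pictures are saved under pics/ and viewed, at most 10 in all, crops included, and the job is handed in when it is done.

Besides the shell and the picture viewer there is one more tool, called after "Request:" by a JSON object that holds its "fn" and its "kwargs". apply_moves: Moves the arm, as the interface text tells. Its arguments: {"type":"object","properties":{"targets":{"type":"array","items":{"type":"object","properties":{"x":{"type":"number"},"y":{"type":"number"},"z":{"type":"number"},"wx":{"type":"number"},"wy":{"type":"number"},"wz":{"type":"number"},"jaw":{"type":"number"}}}},"grip_force":{"type":"number"}},"required":["targets"]}

```bash
mkdir -p pics; cat > h.py <<'E'
from bench import *
import numpy as np, cv2
from scipy.spatial.transform import Rotation as R
def Tw():
    s=observe(); T=np.eye(4); T[:3,:3]=R.from_quat(s["orientation"]).as_matrix(); T[:3,3]=s["eef_pos"]; return T
def cam(n):
    T=Tw(); p=read_camera(n)
    p["TT"]=T@p["tool_from_camera"] if n=="wrist" else p["T"]
    return p
def pts(p,mask):
    v,u=np.nonzero(mask&(p["z_map"]>0)); d=p["z_map"][v,u]; K=p["K"]
    c=np.c_[(u-K[0,2])/K[0,0]*d,-(v-K[1,2])/K[1,1]*d,-d]
    return c@p["TT"][:3,:3].T+p["TT"][:3,3]
def st():
    s=observe(); T=Tw(); print("t %.2f"%s["clock"],"p",np.round(s["eef_pos"],4),"f",np.round(s["ft_force"],1),"gap %.3f g %.1f"%(s["finger_gap"],s["grasp_force"]))
    print(np.round(T[:3,:3],3).tolist())
E
python3 - <<'E'
from h import *
st()
a=cam("scene"); b=cam("top"); 
cv2.imwrite("pics/a.png",a["frame"]); cv2.imwrite("pics/b.png",b["frame"])
for n,p in(("scene",a),("top",b)):
    print(n)
    for q in ["plate","spare","holder","stand","guide_mouth","seat_top","lever_left_end","lever_right_end"]:
        r=landmark_of(p,q); print(q,[(np.round(x["position"],4).tolist(),round(x["score"],2)) for x in r[:2]])
E
```

```text
t 0.00 p [ 0.2806 -0.5856  0.2236] f [0.2 0.2 0.8] gap 1.001 g 0.0
[[0.902, 0.432, -0.001], [0.432, -0.902, 0.002], [-0.0, -0.002, -1.0]]
scene
plate [([0.4624, 0.3364, 0.0073], 0.56), ([0.466, 0.4971, 0.0002], 0.27)]
spare [([0.5344, 0.3518, 0.0097], 0.86), ([0.69, 0.3709, -0.0009], 0.46)]
holder [([0.5018, 0.3423, -0.0019], 0.58)]
stand [([0.6165, -0.2175, -0.0006], 0.56), ([0.7811, -0.1347, 0.0026], 0.16)]
guide_mouth [([0.6193, -0.2176, 0.1006], 0.63)]
seat_top [([0.621, -0.2161, 0.0203], 0.41)]
lever_left_end [([0.6285, -0.116, 0.175], 0.48)]
lever_right_end [([0.6082, -0.316, 0.1711], 0.53)]
top
plate [([0.4649, 0.3326, 0.0102], 0.54), ([0.6211, -0.2135, 0.1], 0.15)]
spare [([0.5336, 0.352, 0.0081], 0.54)]
holder [([0.5004, 0.3425, -0.0014], 0.66)]
stand [([0.6161, -0.2133, -0.0022], 0.93)]
guide_mouth [([0.6228, -0.213, 0.1008], 0.76), ([0.6163, -0.2179, 0.0265], 0.42)]
seat_top [([0.6166, -0.2183, 0.0263], 0.58)]
lever_left_end [([0.6267, -0.1175, 0.1749], 0.39)]
lever_right_end [([0.6058, -0.3148, 0.1748], 0.41)]
```

View pics/a.png

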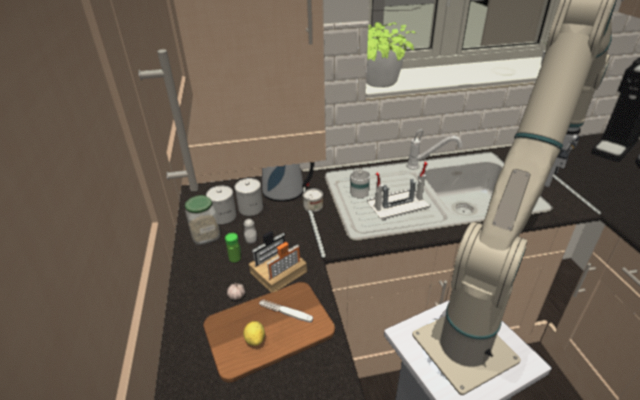

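View pics/b.png

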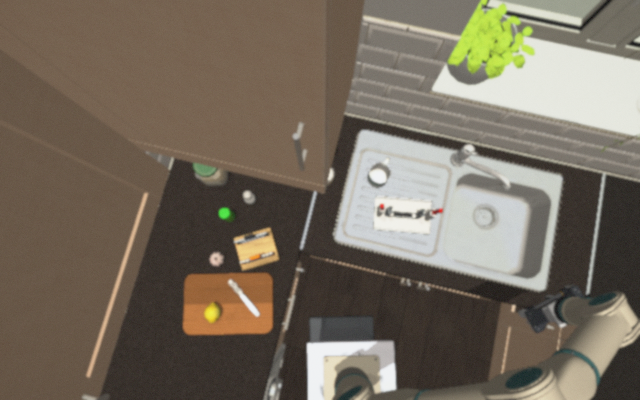

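The scene shows the holder at about (278,265), with the orange tab on its near plate, and the stand at about (400,200) on the drainer. In the top view the holder is at (256,248) and the stand at (405,215). I'll move over the stand next and look from there.

```bash
cat >> h.py <<'E'
def go(p,deg):
    """shift (mm) and turn in tool axes to world p, tool down, tool x at deg"""
    T=Tw(); a=np.radians(deg); x=np.array([np.cos(a),np.sin(a),0]); z=np.array([0,0,-1.]); G=np.c_[x,np.cross(z,x),z]
    d=T[:3,:3].T@(np.array(p)-T[:3,3])*1e3; w=R.from_matrix(T[:3,:3].T@G).as_rotvec()
    print("shift",np.round(d,1),"turn",np.round(w,4),"rows %.1f"%max(np.linalg.norm(d)/41.7,np.degrees(np.linalg.norm(w))/7.16))
E
python3 - <<'E'
from h import *
p=cam("wrist"); print(np.round(p["tool_from_camera"],3).tolist(),p["K"].tolist())
go([0.58,-0.215,0.40],84)
E
```

```text
[[-0.001, 0.969, 0.248, 0.072], [1.0, 0.001, -0.0, -0.001], [-0.001, 0.248, -0.969, -0.162], [0.0, 0.0, 0.0, 1.0]] [[338.8731155779665, 0.0, 313.062466550088], [0.0, 338.8731155779665, 191.015656805166], [0.0, 0.0, 1.0]]
shift [ 430.2 -205.5 -175.5] turn [-0.     -0.     -1.0193] rows 12.2
```

Request:
{"fn": "apply_moves", "kwargs": {"targets": [{"x":0,"y":0,"z":-42},{"x":30,"y":-15,"z":-80,"wz":-0.12},{"x":65,"y":-30,"z":-100,"wz":-0.24},{"x":100,"y":-48,"z":-110,"wz":-0.36},{"x":135,"y":-65,"z":-120,"wz":-0.48},{"x":172,"y":-82,"z":-130,"wz":-0.6},{"x":210,"y":-100,"z":-140,"wz":-0.72},{"x":247,"y":-118,"z":-150,"wz":-0.84}]}}

```text
$.targets[0]: bad value
```

```bash
python3 - <<'E'
from h import *
st(); go([0.60,-0.215,0.37],84)
E
```

```text
t 0.95 p [ 0.2809 -0.5862  0.2245] f [-0.3  0.9 -0.3] gap 1.003 g 0.0
[[0.902, 0.432, 0.0], [0.432, -0.902, 0.0], [0.0, -0.0, -1.0]]
shift [ 448.2 -196.9 -145.5] turn [-0.     -0.     -1.0193] rows 12.2
```

Request:
{"fn": "apply_moves", "kwargs": {"targets": [{"x":0,"y":0,"z":-40,"wx":0,"wy":0,"wz":0,"jaw":1},{"x":30,"y":-15,"z":-70,"wx":0,"wy":0,"wz":-0.12,"jaw":1},{"x":65,"y":-30,"z":-90,"wx":0,"wy":0,"wz":-0.24,"jaw":1},{"x":100,"y":-45,"z":-105,"wx":0,"wy":0,"wz":-0.36,"jaw":1},{"x":135,"y":-60,"z":-115,"wx":0,"wy":0,"wz":-0.48,"jaw":1},{"x":172,"y":-76,"z":-125,"wx":0,"wy":0,"wz":-0.6,"jaw":1},{"x":208,"y":-92,"z":-135,"wx":0,"wy":0,"wz":-0.72,"jaw":1},{"x":245,"y":-108,"z":-145,"wx":0,"wy":0,"wz":-0.84,"jaw":1}]}}

```text
clock: 1.62
eef_pos: [0.4559, -0.3815, 0.3704]
orientation: [0.798, 0.602, -0.0, 0.0]
ft_force: [0.4, -0.1, -0.5]
finger_gap: 1.0
grasp_force: 0.0
```

```bash
python3 - <<'E'
from h import *
st(); go([0.60,-0.215,0.37],84)
E
```

```text
t 1.62 p [ 0.4559 -0.3815  0.3704] f [ 0.4 -0.1 -0.5] gap 1.000 g 0.0
[[0.275, 0.961, 0.0], [0.961, -0.275, -0.001], [-0.0, 0.001, -1.0]]
shift [199.7  92.8   0.3] turn [ 0.0006  0.0005 -0.1737] rows 5.3
```

Request:
{"fn": "apply_moves", "kwargs": {"targets": [{"x":36,"y":17,"z":0,"wx":0,"wy":0,"wz":-0.06,"jaw":1},{"x":72,"y":34,"z":0,"wx":0,"wy":0,"wz":-0.12,"jaw":1},{"x":108,"y":51,"z":0,"wx":0,"wy":0,"wz":-0.174,"jaw":1},{"x":145,"y":68,"z":0,"wx":0,"wy":0,"wz":-0.174,"jaw":1},{"x":175,"y":82,"z":0,"wx":0,"wy":0,"wz":-0.174,"jaw":1},{"x":200,"y":93,"z":0,"wx":0,"wy":0,"wz":-0.174,"jaw":1},{"x":200,"y":93,"z":0,"wx":0,"wy":0,"wz":-0.174,"jaw":1}]}}

```text
clock: 2.2
eef_pos: [0.6041, -0.2094, 0.3691]
orientation: [0.742, 0.671, 0.003, -0.001]
ft_force: [0.1, 1.2, -0.7]
finger_gap: 1.001
grasp_force: 0.0
```

```bash
python3 - <<'E'
from h import *
st(); p=cam("wrist"); cv2.imwrite("pics/c.png",p["frame"]); np.savez("c.npz",z=p["z_map"],K=p["K"],T=p["TT"],f=p["frame"])
for q in ["stand","guide_mouth","seat_top","lever_left_end","lever_right_end"]:
    r=landmark_of(p,q); print(q,[(np.round(x["position"],4).tolist(),round(x["score"],2)) for x in r[:2]])
go([0.46,0.28,0.37],104)
E
```

```text
t 2.20 p [ 0.6041 -0.2094  0.3691] f [ 0.1  1.2 -0.7] gap 1.001 g 0.0
[[0.1, 0.995, 0.002], [0.995, -0.1, 0.005], [0.005, 0.002, -1.0]]
stand [([0.6161, -0.2122, -0.0008], 0.75), ([0.6052, -0.3149, 0.1705], 0.66)]
guide_mouth [([0.6167, -0.2135, 0.1032], 0.57)]
seat_top [([0.6143, -0.216, 0.0249], 0.8)]
lever_left_end [([0.6326, -0.1153, 0.1768], 0.57)]
lever_right_end [([0.6074, -0.3127, 0.1693], 0.8)]
shift [ 480.2 -194.7   -0.9] turn [-0.0004  0.001  -0.3571] rows 12.4
```

View pics/c.png

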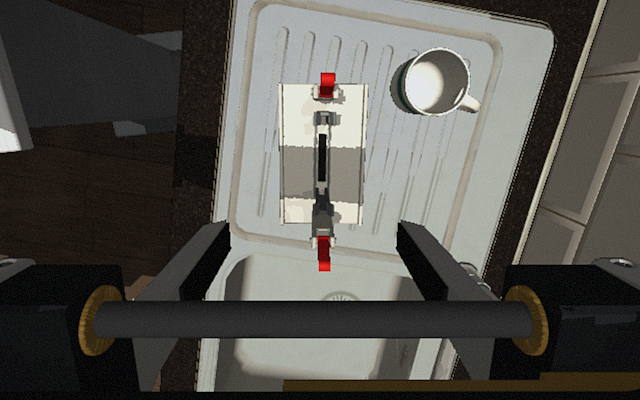

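The wrist picture shows the stand centred at about (322,155), with the red levers at (327,85) and (323,252). The guides are at about (323,118) and (323,205), and the black seat is between them. I'll get the stand frame from the depth map.

```bash
python3 - <<'E'
from h import *
d=np.load("c.npz"); p=dict(z_map=d["z"],K=d["K"],TT=d["T"]); f=d["f"].astype(int)
m=np.zeros((400,640),bool); m[65:275,270:375]=1
P=pts(p,m); v,u=np.nonzero(m&(d["z"]>0)); C=f[v,u]
h=np.histogram(P[:,2],bins=np.arange(-.02,.2,.01)); print(h[0],h[1][0])
# base top rectangle
b=P[(abs(P[:,2]-.022)<.006)]; print("base z",np.median(b[:,2]),len(b))
mb=((abs(pts(p,np.ones((400,640),bool))[:,2]-.022)<.006))
r=cv2.minAreaRect((b[:,:2]*1e3).astype(np.float32)); print("rect",r)
red=(C[:,2]>120)&(C[:,1]<60)
a=P[red]; c=a[:,1]>-.21
for k in(c,~c): print("red",k.sum(),a[k].mean(0).round(4), a[k].min(0).round(4),a[k].max(0).round(4))
th=np.arctan2(.0209,.1973); 
yl=a[c].mean(0)-a[~c].mean(0); th=np.arctan2(yl[0],yl[1]); print("stand yaw",-th)
ex=np.array([np.cos(th),-np.sin(th)]); ey=np.array([np.sin(th),np.cos(th)])
o=(a[c].mean(0)[:2]+a[~c].mean(0)[:2])/2; print("mid levers",o)
Q=np.c_[(P[:,:2]-o)@ex,(P[:,:2]-o)@ey,P[:,2]]*1e3
for lo,hi in((85,97),(97,107),(107,114),(114,130),(130,150)):
    k=(Q[:,2]>lo)&(Q[:,2]<hi)&~red
    print(lo,hi)
    hh=np.histogram(Q[k,1],bins=np.arange(-110,111,4)); print([(int(e),int(n)) for n,e in zip(*hh) if n>0])
k=(Q[:,2]>105)&(Q[:,2]<114)&~red&(abs(Q[:,1])<78); print("lips x",np.percentile(Q[k,0],[1,50,99]))
E
```

```text
[   0 3163 4719 8946 1865   28   57   74   94   75   80  128  420  176
  194  323   74   80   85  178  210] -0.02
base z 0.02408142850703754 2661
rect ((618.1832885742188, -215.36532592773438), (214.88368225097656, 130.29202270507812), 83.56814575195312)
red 198 [ 0.6284 -0.1155  0.1745] [ 0.6201 -0.1292  0.1253] [ 0.6354 -0.1075  0.1843]
red 135 [ 0.6067 -0.3111  0.1687] [ 0.6    -0.3195  0.1011] [ 0.6156 -0.3001  0.1826]
stand yaw -0.11075587960471008
mid levers [ 0.61754226 -0.21332896]
85 97
[(-90, 38), (-86, 26), (-62, 20), (-58, 2), (-54, 1), (-50, 14), (54, 2), (58, 3), (82, 1)]
97 107
[(-98, 12), (-94, 34), (-90, 68), (-86, 13), (-70, 1), (-66, 35), (-62, 26), (-58, 14), (-54, 19), (-50, 15), (50, 18), (54, 19), (58, 15), (62, 48), (66, 14), (82, 34), (94, 4)]
107 114
[(-90, 10), (-86, 2), (-66, 22), (-62, 26), (-58, 25), (-54, 26), (-50, 9), (50, 23), (54, 32), (58, 30), (62, 33), (66, 9), (82, 1)]
114 130
[(-102, 1), (-98, 11), (-94, 26), (-90, 50), (-86, 16), (82, 22), (86, 27), (90, 19)]
130 150
[(-102, 21), (-98, 30), (-94, 120), (-90, 37), (-86, 3), (82, 29), (86, 76), (90, 41), (94, 32)]
lips x [-12.6210224    7.28839851  14.57895866]
```

Request:
{"fn": "apply_moves", "kwargs": {"targets": [{"x":38,"y":-16,"z":0,"wx":0,"wy":0,"wz":-0.03,"jaw":1},{"x":76,"y":-32,"z":0,"wx":0,"wy":0,"wz":-0.06,"jaw":1},{"x":114,"y":-48,"z":0,"wx":0,"wy":0,"wz":-0.1,"jaw":1},{"x":152,"y":-64,"z":0,"wx":0,"wy":0,"wz":-0.14,"jaw":1},{"x":190,"y":-80,"z":0,"wx":0,"wy":0,"wz":-0.18,"jaw":1},{"x":228,"y":-95,"z":0,"wx":0,"wy":0,"wz":-0.22,"jaw":1},{"x":266,"y":-110,"z":0,"wx":0,"wy":0,"wz":-0.26,"jaw":1},{"x":304,"y":-125,"z":0,"wx":0,"wy":0,"wz":-0.3,"jaw":1}]}}

```text
clock: 3.17
eef_pos: [0.5087, 0.0989, 0.3699]
orientation: [0.637, 0.771, 0.0, 0.001]
ft_force: [0.4, -0.4, 0.1]
finger_gap: 1.0
grasp_force: 0.0
```

```bash
python3 - <<'E'
from h import *
st(); go([0.46,0.28,0.36],104)
E
```

```text
t 3.17 p [0.5087 0.0989 0.3699] f [ 0.4 -0.4  0.1] gap 1.000 g 0.0
[[-0.188, 0.982, 0.001], [0.982, 0.188, -0.001], [-0.001, 0.001, -1.0]]
shift [187.  -13.8   9.8] turn [ 0.001   0.0008 -0.0552] rows 4.5
```

Request:
{"fn": "apply_moves", "kwargs": {"targets": [{"x":38,"y":-3,"z":2,"wx":0,"wy":0,"wz":-0.02,"jaw":1},{"x":76,"y":-6,"z":4,"wx":0,"wy":0,"wz":-0.04,"jaw":1},{"x":114,"y":-9,"z":6,"wx":0,"wy":0,"wz":-0.055,"jaw":1},{"x":152,"y":-11,"z":8,"wx":0,"wy":0,"wz":-0.055,"jaw":0.3},{"x":187,"y":-14,"z":10,"wx":0,"wy":0,"wz":-0.055,"jaw":0},{"x":205,"y":-14,"z":10,"wx":0,"wy":0,"wz":-0.055,"jaw":-0.1},{"x":205,"y":-14,"z":10,"wx":0,"wy":0,"wz":-0.055,"jaw":-0.1}]}}

```text
clock: 3.75
eef_pos: [0.4552, 0.3014, 0.3597]
orientation: [0.613, 0.79, 0.001, -0.001]
ft_force: [0.1, 0.1, 0.9]
finger_gap: 0.751
grasp_force: 0.0
```

```bash
python3 - <<'E'
from h import *
st(); p=cam("wrist"); cv2.imwrite("pics/d.png",p["frame"]); np.savez("d.npz",z=p["z_map"],K=p["K"],T=p["TT"],f=p["frame"])
for q in ["plate","spare","holder"]:
    r=landmark_of(p,q); print(q,[(np.round(x["position"],4).tolist(),round(x["score"],2)) for x in r[:2]])
f=p["frame"].astype(int); orange=(f[...,2]>120)&(f[...,2]>1.5*f[...,1])&(f[...,1]>f[...,0]*1.3)
r=regions_of(p,"plate"); M=r[0]["pixels"]; print("reg",r[0]["score"],M.sum())
A=pts(p,M); print(np.histogram(A[:,2],bins=np.arange(0,.18,.01))[0])
t=A[A[:,2]>A[:,2].max()-.006]; print("top z",A[:,2].max(),np.percentile(A[:,2],99),len(t),t.mean(0)); print(cv2.minAreaRect((t[:,:2]*1e3).astype(np.float32)))
e=pts(p,M); e=e[(e[:,2]>.085)]; print("upper pts",cv2.minAreaRect((e[:,:2]*1e3).astype(np.float32)))
E
```

```text
t 3.75 p [0.4552 0.3014 0.3597] f [0.1 0.1 0.9] gap 0.751 g 0.0
[[-0.248, 0.969, -0.001], [0.969, 0.248, 0.003], [0.003, 0.0, -1.0]]
plate [([0.4674, 0.3347, 0.0063], 0.8)]
spare [([0.5346, 0.3508, 0.0098], 0.82)]
holder [([0.5006, 0.3451, 0.0031], 0.97)]
reg 0.63 870
[  0   4   8   9  29  17  10  11  26  17 245 134   7   9 343   0   0]
top z 0.14757152366993448 0.1470091857316031 337 [0.46248479 0.33337375 0.14540548]
((462.46856689453125, 332.7393493652344), (11.129752159118652, 35.77626037597656), 15.160551071166992)
upper pts ((462.56268310546875, 332.377685546875), (11.137275695800781, 119.46604919433594), 15.160551071166992)
```

View pics/d.png

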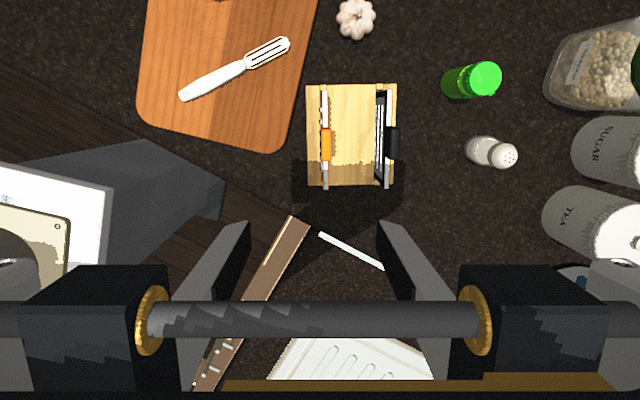

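The wrist picture shows the orange tab at (326,145) and the spare's black tab at (392,142), both standing in the holder. Depth puts the tab top at z ≈ 0.145 and the yaw at 15.2°.

```bash
python3 - <<'E'
from h import *
go([0.4625,0.3328,0.19],105.16);go([0.4625,0.3328,0.131],105.16)
E
```

```text
shift [ 35.8  13.2 169.5] turn [ 0.0003  0.0013 -0.0234] rows 4.2
shift [ 35.9  13.1 228.5] turn [ 0.0003  0.0013 -0.0234] rows 5.6
```

Request:
{"fn": "apply_moves", "kwargs": {"targets": [{"x":18,"y":7,"z":35,"wx":0,"wy":0,"wz":-0.023,"jaw":-0.1},{"x":36,"y":13,"z":70,"wx":0,"wy":0.001,"wz":-0.023,"jaw":-0.1},{"x":36,"y":13,"z":108,"wx":0,"wy":0.001,"wz":-0.023,"jaw":-0.1},{"x":36,"y":13,"z":140,"wx":0,"wy":0.001,"wz":-0.023,"jaw":-0.1},{"x":36,"y":13,"z":160,"wx":0,"wy":0.001,"wz":-0.023,"jaw":-0.1},{"x":36,"y":13,"z":169,"wx":0,"wy":0.001,"wz":-0.023,"jaw":-0.1},{"x":36,"y":13,"z":169,"wx":0,"wy":0.001,"wz":-0.023,"jaw":-0.1}]}}

```text
clock: 4.58
eef_pos: [0.4609, 0.3332, 0.1887]
orientation: [0.607, 0.795, -0.002, -0.001]
ft_force: [-1.1, -0.7, 0.5]
finger_gap: 0.448
grasp_force: 0.0
```

```bash
python3 - <<'E'
from h import *
st(); p=cam("wrist")
f=p["frame"].astype(int); 
r=regions_of(p,"plate"); M=r[0]["pixels"]; print("reg",r[0]["score"],M.sum())
A=pts(p,M); z=np.percentile(A[:,2],98); 
t=A[A[:,2]>z-.005]; print("top z",z,len(t),t.mean(0)); b=cv2.minAreaRect((t[:,:2]*1e3).astype(np.float32));print(b)
T=Tw(); print("tab in tool",(T[:3,:3].T@(t.mean(0)-T[:3,3]))*1e3)
go([0.4625,0.3328,0.131],105.16)
E
```

```text
t 4.58 p [0.4609 0.3332 0.1887] f [-1.1 -0.7  0.5] gap 0.448 g 0.0
[[-0.263, 0.965, -0.003], [0.965, 0.263, -0.002], [-0.001, -0.003, -1.0]]
reg 0.78 2057
top z 0.1466862899482834 939 [0.46220407 0.33427613 0.14536001]
((462.219482421875, 333.3341979980469), (11.663766860961914, 35.60581970214844), 15.63609790802002)
tab in tool [-1.10787199 -0.13548238 46.13633644]
shift [-2.6 -0.3 60.5] turn [ 0.0016 -0.0014  0.002 ] rows 1.5
```

Request:
{"fn": "apply_moves", "kwargs": {"targets": [{"x":-1,"y":0,"z":25,"wx":0,"wy":0,"wz":0.002,"jaw":-0.1},{"x":-1,"y":0,"z":45,"wx":0,"wy":0,"wz":0.002,"jaw":-0.1},{"x":-1,"y":0,"z":55,"wx":0,"wy":0,"wz":0.002,"jaw":-0.1},{"x":-1,"y":0,"z":58,"wx":0,"wy":0,"wz":0.002,"jaw":-0.3},{"x":-1,"y":0,"z":58,"wx":0,"wy":0,"wz":0.002,"jaw":-0.6},{"x":-1,"y":0,"z":58,"wx":0,"wy":0,"wz":0.002,"jaw":-0.7},{"x":-1,"y":0,"z":58,"wx":0,"wy":0,"wz":0.002,"jaw":-1},{"x":-1,"y":0,"z":58,"wx":0,"wy":0,"wz":0.002,"jaw":-1}], "grip_force": 15}}

```text
clock: 5.35
eef_pos: [0.4618, 0.3351, 0.1336]
orientation: [0.607, 0.795, 0.001, -0.0]
ft_force: [-0.7, -0.2, 0.6]
finger_gap: 0.132
grasp_force: 0.2
```

Request:
{"fn": "apply_moves", "kwargs": {"targets": [{"x":0,"y":0,"z":0,"wx":0,"wy":0,"wz":0,"jaw":-1},{"x":0,"y":0,"z":0,"wx":0,"wy":0,"wz":0,"jaw":-1},{"x":0,"y":0,"z":0,"wx":0,"wy":0,"wz":0,"jaw":-1}]}}

```text
clock: 5.6
eef_pos: [0.4616, 0.3351, 0.1335]
orientation: [0.607, 0.795, 0.001, -0.0]
ft_force: [-1.2, -0.9, 5.8]
finger_gap: 0.126
grasp_force: 15.0
```

```bash
python3 - <<'E'
from h import *
st(); s=observe(); print(s["torque"])
E
```

```text
t 5.60 p [0.4616 0.3351 0.1335] f [-1.2 -0.9  5.8] gap 0.126 g 15.0
[[-0.263, 0.965, 0.001], [0.965, 0.263, 0.002], [0.002, 0.002, -1.0]]
[-0.17480968  0.15002739 -0.00237673]
```

Request:
{"fn": "apply_moves", "kwargs": {"targets": [{"x":0,"y":0,"z":-3,"wx":0,"wy":0,"wz":0,"jaw":-1},{"x":0,"y":0,"z":-6,"wx":0,"wy":0,"wz":0,"jaw":-1},{"x":0,"y":0,"z":-10,"wx":0,"wy":0,"wz":0,"jaw":-1},{"x":0,"y":0,"z":-15,"wx":0,"wy":0,"wz":0,"jaw":-1},{"x":0,"y":0,"z":-20,"wx":0,"wy":0,"wz":0,"jaw":-1},{"x":0,"y":0,"z":-25,"wx":0,"wy":0,"wz":0,"jaw":-1}]}}

```text
clock: 6.1
eef_pos: [0.4612, 0.3346, 0.158]
orientation: [0.607, 0.795, 0.0, -0.0]
ft_force: [0.0, 0.4, -0.6]
finger_gap: 0.129
grasp_force: 15.0
```

```bash
python3 - <<'E'
from h import *
st(); s=observe(); print(s["torque"])
E
```

```text
t 6.10 p [0.4612 0.3346 0.158 ] f [ 0.   0.4 -0.6] gap 0.129 g 15.0
[[-0.263, 0.965, -0.0], [0.965, 0.263, 0.001], [0.001, 0.0, -1.0]]
[ 0.016482   -0.11965889  0.00916709]
```

Request:
{"fn": "apply_moves", "kwargs": {"targets": [{"x":0,"y":0,"z":-10,"wx":0,"wy":0,"wz":0,"jaw":-1},{"x":0,"y":0,"z":-30,"wx":0,"wy":0,"wz":0,"jaw":-1},{"x":0,"y":0,"z":-60,"wx":0,"wy":0,"wz":0,"jaw":-1},{"x":0,"y":0,"z":-90,"wx":0,"wy":0,"wz":0,"jaw":-1},{"x":0,"y":0,"z":-120,"wx":0,"wy":0,"wz":0,"jaw":-1},{"x":0,"y":0,"z":-150,"wx":0,"wy":0,"wz":0,"jaw":-1},{"x":0,"y":0,"z":-170,"wx":0,"wy":0,"wz":0,"jaw":-1},{"x":0,"y":0,"z":-180,"wx":0,"wy":0,"wz":0,"jaw":-1}]}}

```text
clock: 6.77
eef_pos: [0.4619, 0.3354, 0.3414]
orientation: [0.607, 0.795, 0.003, 0.0]
ft_force: [0.6, 1.0, -0.3]
finger_gap: 0.123
grasp_force: 15.0
```

```bash
python3 - <<'E'
from h import *
st(); p=cam("wrist"); cv2.imwrite("pics/e.png",p["frame"]); np.savez("e.npz",z=p["z_map"],K=p["K"],T=p["TT"],f=p["frame"],Tt=Tw())
r=regions_of(p,"plate"); print([(x["score"],x["pixels"].sum()) for x in r])
T=Tw()
A=pts(p,r[0]["pixels"]); B=(A-T[:3,3])@T[:3,:3]*1e3
for i in range(3): print(np.percentile(B[:,i],[0,1,5,25,50,75,95,99,100]).round(1))
k=B[:,2]<60
go([0.6185,-0.213,0.33],83.6)
E
```

```text
t 6.77 p [0.4619 0.3354 0.3414] f [ 0.6  1.  -0.3] gap 0.123 g 15.0
[[-0.263, 0.965, 0.004], [0.965, 0.263, 0.004], [0.003, 0.005, -1.0]]
[(0.69, np.int64(3431))]
[-238.6  -89.5  -18.2   -2.6   13.4   25.7   54.3   58.1   58.2]
[-17.1  -8.9  -4.8  -2.    0.5   2.9   6.1  10.9  21.4]
[-94.9 -15.4 -14.8 -13.8  -6.4  22.   80.6 335.7 338.7]
shift [-570.     7.3    8.1] turn [ 0.0031 -0.0029  0.3776] rows 13.7
```

View pics/e.png

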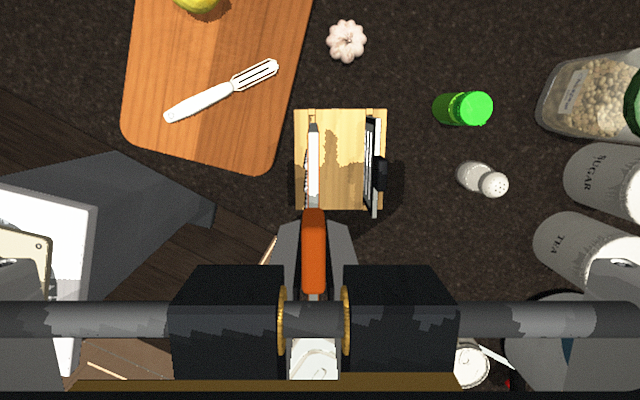

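The wrist picture shows the plate held at the tab (313,250), its +x end visible at (313,150), and the spare untouched at (375,170). The plate centre is about 1.8 mm towards tool −x of the TCP. I'll carry it to the stand.

Request:
{"fn": "apply_moves", "kwargs": {"targets": [{"x":-15,"y":0,"z":-3,"wx":0,"wy":0,"wz":0.02,"jaw":-1},{"x":-45,"y":0,"z":-5,"wx":0,"wy":0,"wz":0.045,"jaw":-1},{"x":-83,"y":1,"z":-5,"wx":0,"wy":0,"wz":0.07,"jaw":-1},{"x":-122,"y":1,"z":-5,"wx":0,"wy":0,"wz":0.095,"jaw":-1},{"x":-162,"y":2,"z":-5,"wx":0,"wy":0,"wz":0.12,"jaw":-1},{"x":-202,"y":2,"z":-5,"wx":0,"wy":0,"wz":0.145,"jaw":-1},{"x":-242,"y":3,"z":-5,"wx":0,"wy":0,"wz":0.17,"jaw":-1},{"x":-282,"y":4,"z":-5,"wx":0,"wy":0,"wz":0.195,"jaw":-1}]}}

```text
clock: 7.53
eef_pos: [0.5382, 0.0596, 0.3404]
orientation: [0.683, 0.731, -0.001, -0.001]
ft_force: [1.5, -0.3, -0.8]
finger_gap: 0.124
grasp_force: 15.0
```

```bash
python3 - <<'E'
from h import *
st(); go([0.6185,-0.213,0.345],83.6)
E
```

```text
t 7.53 p [0.5382 0.0596 0.3404] f [ 1.5 -0.3 -0.8] gap 0.124 g 15.0
[[-0.068, 0.998, -0.004], [0.998, 0.068, -0.0], [-0.0, -0.004, -1.0]]
shift [-277.4   61.7   -4.8] turn [-0.0039  0.0004  0.1796] rows 6.8
```

Request:
{"fn": "apply_moves", "kwargs": {"targets": [{"x":-38,"y":8,"z":-5,"wx":0,"wy":0,"wz":0.025,"jaw":-1},{"x":-76,"y":17,"z":-5,"wx":0,"wy":0,"wz":0.05,"jaw":-1},{"x":-114,"y":26,"z":-5,"wx":-0.002,"wy":0,"wz":0.075,"jaw":-1},{"x":-152,"y":34,"z":-5,"wx":-0.003,"wy":0,"wz":0.1,"jaw":-1},{"x":-190,"y":43,"z":-5,"wx":-0.004,"wy":0,"wz":0.125,"jaw":-1},{"x":-228,"y":51,"z":-5,"wx":-0.004,"wy":0,"wz":0.15,"jaw":-1},{"x":-260,"y":58,"z":-5,"wx":-0.004,"wy":0,"wz":0.18,"jaw":-1},{"x":-277,"y":62,"z":-5,"wx":-0.004,"wy":0,"wz":0.18,"jaw":-1}]}}

```text
clock: 8.2
eef_pos: [0.6187, -0.2159, 0.3439]
orientation: [0.747, 0.664, -0.001, 0.0]
ft_force: [-0.1, 0.3, -1.3]
finger_gap: 0.128
grasp_force: 15.0
```

Request:
{"fn": "apply_moves", "kwargs": {"targets": [{"x":0,"y":0,"z":0,"wx":0,"wy":0,"wz":0,"jaw":-1},{"x":0,"y":0,"z":0,"wx":0,"wy":0,"wz":0,"jaw":-1}]}}

```text
clock: 8.37
eef_pos: [0.619, -0.2104, 0.3444]
orientation: [0.746, 0.666, 0.0, -0.001]
ft_force: [0.5, 1.0, -1.4]
finger_gap: 0.128
grasp_force: 15.0
```

```bash
python3 - <<'E'
from h import *
st(); p=cam("wrist"); cv2.imwrite("pics/f.png",cv2.resize(p["frame"][0:250,200:440],None,fx=2.4,fy=2.4)); T=Tw(); np.savez("f.npz",z=p["z_map"],K=p["K"],T=p["TT"],f=p["frame"],Tt=T)
o=np.array([.6182,-.2154]); a=np.radians(-6.43); ex=np.array([np.cos(a),np.sin(a)]); ey=np.array([-np.sin(a),np.cos(a)])
m=np.zeros((400,640),bool); m[0:260,200:440]=1
P=pts(p,m); Q=np.c_[(P[:,:2]-o)@ex,(P[:,:2]-o)@ey,P[:,2]]*1e3
t=(T[:2,3]-o); print("tcp in stand",t@ex*1e3,t@ey*1e3)
b=Q[abs(Q[:,2]-23)<5]; print("base x",np.percentile(b[:,0],[1,99]),"y",b[:,1].max(),np.percentile(b[:,1],99.5))
for lo,hi in((97,103),(103,108),(108,114),(114,150)):
    k=(Q[:,2]>lo)&(Q[:,2]<hi)&(Q[:,1]>30)&(abs(Q[:,0])<25)
    hh=np.histogram(Q[k,1],bins=np.arange(30,111,2)); print(lo,hi,[(int(e),int(n)) for n,e in zip(*hh) if n>0]); print(np.histogram(Q[k,0],bins=np.arange(-20,21,2))[0])
# plate top edge end and tab
B=(P-T[:3,3])@T[:3,:3]*1e3
k=(abs(B[:,1])<8)&(B[:,2]<40)&(B[:,2]>-30)
e=B[k&(B[:,2]>17)&(B[:,2]<26)]; print("edge",len(e),e.mean(0),e.max(0)); tb=B[k&(B[:,2]<-10)]; print("tab",len(tb),tb.min(0),tb.max(0))
E
```

```text
t 8.37 p [ 0.619  -0.2104  0.3444] f [ 0.5  1.  -1.4] gap 0.128 g 15.0
[[0.112, 0.994, -0.001], [0.994, -0.112, 0.002], [0.002, -0.001, -1.0]]
tcp in stand 0.41901936114431826 7.122522166472103
base x [-64.72157593 170.89801812] y 142.31633350455874 141.8926463165056
97 103 [(52, 1), (54, 3), (56, 4), (58, 4), (60, 2), (62, 4), (64, 21), (66, 22), (68, 12), (84, 31), (98, 1)]
[ 0  0  0  0  0  2  7 22 14  7 14 14 13 10  2  0  0  0  0  0]
103 108 [(52, 6), (54, 9), (56, 11), (58, 5), (60, 10), (62, 9), (64, 9), (66, 4), (68, 7), (84, 1), (86, 1), (88, 1)]
[ 0  0  0  0  0 10 26  2  0  0  0  0  1 24 10  0  0  0  0  0]
108 114 [(52, 8), (54, 18), (56, 9), (58, 17), (60, 18), (62, 19), (64, 18), (66, 9), (68, 9), (86, 2), (96, 1)]
[ 0  0  0 28 28  6  0  0  0  0  0  0  0  0 24 28 14  0  0  0]
114 150 [(84, 18), (86, 50), (88, 73), (90, 57), (92, 35), (94, 36), (96, 24), (98, 20)]
[ 0  8 21 31 32 23 11 10 10 12 12 12 12 15 32 30 17 17  8  0]
edge 932 [33.38390582  0.16809507 24.36093379] [55.77223922  7.63993658 25.9973204 ]
tab 885 [ -2.29936545  -7.97060766 -29.620743  ] [ 14.0989584    7.99371797 -10.00328134]
```

View pics/f.png

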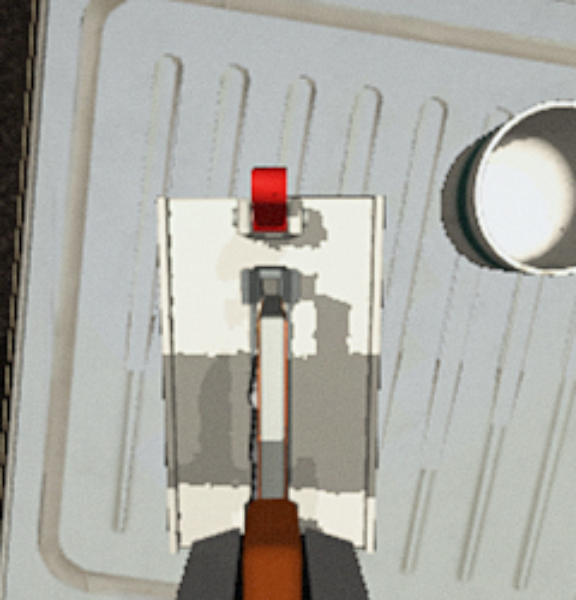

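The crop shows the +y guide at crop (270,285), the lever at (270,200), and the plate hanging with its end near crop (272,310). I'll check whether the plate has tilted in the grip.

```bash
python3 - <<'E'
from h import *
for n in "ef":
    d=np.load(n+".npz"); p=dict(z_map=d["z"],K=d["K"],TT=d["T"]); T=d["Tt"]
    P=pts(p,np.ones((400,640),bool)); B=(P-T[:3,3])@T[:3,:3]*1e3
    e=B[(abs(B[:,1])<5)&(B[:,2]>12)&(B[:,2]<32)&(B[:,0]>20)&(B[:,0]<70)]
    # keep top surface: per x-bin min z
    for x in range(22,62,4):
        k=e[(e[:,0]>=x)&(e[:,0]<x+4)]
        if len(k): print(n,x,len(k),np.percentile(k[:,2],[5,25,50]).round(1),k[:,1].mean().round(1),(k[:,1].max()-k[:,1].min()).round(1))
    tb=B[(abs(B[:,1])<7)&(B[:,2]>-20)&(B[:,2]<-8)]
    print("tab top",[(x,np.median(tb[(tb[:,0]>=x)&(tb[:,0]<x+4),2]).round(1)) for x in range(-4,20,4) if ((tb[:,0]>=x)&(tb[:,0]<x+4)).any()],tb[:,0].max())
E
```

```text
e 22 83 [23.3 23.7 24.3] 0.1 6.3
e 26 81 [23.3 23.8 24.4] 0.2 6.3
e 30 85 [23.2 23.9 24.2] 0.1 6.2
e 34 83 [23.3 23.8 24.2] 0.2 6.2
e 38 86 [23.2 23.9 24.2] 0.2 6.2
e 42 84 [23.2 23.9 24.2] 0.2 6.1
e 46 87 [23.3 23.9 24.3] 0.2 6.1
e 50 92 [23.1 23.9 24.2] 0.1 6.1
e 54 89 [23.4 23.9 24.3] 0.2 6.1
tab top [(-4, np.float64(-11.9)), (0, np.float64(-11.8)), (4, np.float64(-11.7)), (8, np.float64(-11.8)), (12, np.float64(-11.0)), (16, np.float64(-8.7))] 16.26094669083455
f 22 81 [23.5 24.4 24.9] 0.3 6.3
f 26 82 [23.7 24.3 24.8] 0.1 6.2
f 30 85 [23.7 24.3 24.8] 0.3 6.2
f 34 81 [23.8 24.4 24.8] 0.2 6.2
f 38 85 [23.5 24.3 24.7] 0.2 6.1
f 42 93 [23.7 24.3 24.7] 0.3 6.1
f 46 85 [24.  24.5 24.8] 0.3 6.1
f 50 84 [23.8 24.3 24.8] 0.3 6.0
f 54 54 [24.  24.6 25.1] 0.3 6.1
tab top [(-4, np.float64(-11.4)), (0, np.float64(-11.3)), (4, np.float64(-11.2)), (8, np.float64(-11.2)), (12, np.float64(-10.2))] 14.319306649270052
```

Request:
{"fn": "apply_moves", "kwargs": {"targets": [{"x":-1,"y":-0.7,"z":10,"wx":0,"wy":0,"wz":0,"jaw":-1},{"x":-1,"y":-0.7,"z":30,"wx":0,"wy":0,"wz":0,"jaw":-1},{"x":-1,"y":-0.7,"z":50,"wx":0,"wy":0,"wz":0,"jaw":-1},{"x":-1,"y":-0.7,"z":68,"wx":0,"wy":0,"wz":0,"jaw":-1},{"x":-1,"y":-0.7,"z":80,"wx":0,"wy":0,"wz":0,"jaw":-1},{"x":-1,"y":-0.7,"z":85,"wx":0,"wy":0,"wz":0,"jaw":-1},{"x":-1,"y":-0.7,"z":85,"wx":0,"wy":0,"wz":0,"jaw":-1},{"x":-1,"y":-0.7,"z":85,"wx":0,"wy":0,"wz":0,"jaw":-1}], "grip_force": 25}}

```text
clock: 9.08
eef_pos: [0.6203, -0.2085, 0.2621]
orientation: [0.744, 0.668, 0.002, 0.001]
ft_force: [0.8, -0.1, -1.3]
finger_gap: 0.128
grasp_force: 25.0
```

```bash
cat > m.py <<'E'
from h import *
import sys
st(); p=cam("wrist"); cv2.imwrite("pics/%s.png"%sys.argv[1],cv2.resize(p["frame"][40:290,220:420],None,fx=2.4,fy=2.4)); T=Tw()
o=np.array([.6182,-.2154]); a=np.radians(-6.43); ex=np.array([np.cos(a),np.sin(a)]); ey=np.array([-np.sin(a),np.cos(a)])
P=pts(p,np.ones((400,640),bool)); Q=np.c_[(P[:,:2]-o)@ex,(P[:,:2]-o)@ey,P[:,2]]*1e3
t=(T[:2,3]-o); print("tcp in stand",t@ex*1e3,t@ey*1e3)
B=(P-T[:3,3])@T[:3,:3]*1e3
k=(abs(Q[:,2]-100)<4)&(abs(Q[:,0])<3.5)&(Q[:,1]>55)&(Q[:,1]<75)
print("bottom y",k.sum(),np.percentile(Q[k,1],[0,3,50,97,100]).round(1))
k=(Q[:,2]>107)&(Q[:,2]<114)&(abs(Q[:,0])<18)&(Q[:,1]>40)&(Q[:,1]<78); L=Q[k]; l=L[:,0]<0
print("lips y",np.percentile(L[:,1],[1,99]).round(1),"x",np.percentile(L[l,0],[2,98]).round(1),np.percentile(L[~l,0],[2,98]).round(1))
k=(Q[:,2]>125)&(abs(Q[:,0])<20)&(Q[:,1]>76)&(Q[:,1]<105)&(Q[:,2]<135); print("post y",np.percentile(Q[k,1],[1,99]).round(1),"x",np.percentile(Q[k,0],[1,99]).round(1))
k=(abs(B[:,1])<8)&(abs(B[:,2]-24)<3)&(B[:,0]>20)&(B[:,0]<66)
print("plate end y",np.percentile(Q[k,1],[98,99.8]).round(1),"x",np.percentile(Q[k,0],[2,50,98]).round(1),"tool x max",np.percentile(B[k,0],99.8).round(1), "tool z",np.median(B[k,2]).round(1))
E
python3 m.py g
```

```text
t 9.08 p [ 0.6203 -0.2085  0.2621] f [ 0.8 -0.1 -1.3] gap 0.128 g 25.0
[[0.108, 0.994, 0.004], [0.994, -0.108, 0.001], [0.002, 0.004, -1.0]]
tcp in stand 1.7361507560621348 6.749726615889733
bottom y 42 [64.4 64.4 66.7 69.  69. ]
lips y [53.1 69.3] x [-13.8  -8.6] [ 7.5 12.8]
post y [84.7 99.7] x [-16.9  15.9]
plate end y [64.4 64.9] x [-1.5  1.5  4.7] tool x max 58.1 tool z 24.7
```

View pics/g.png

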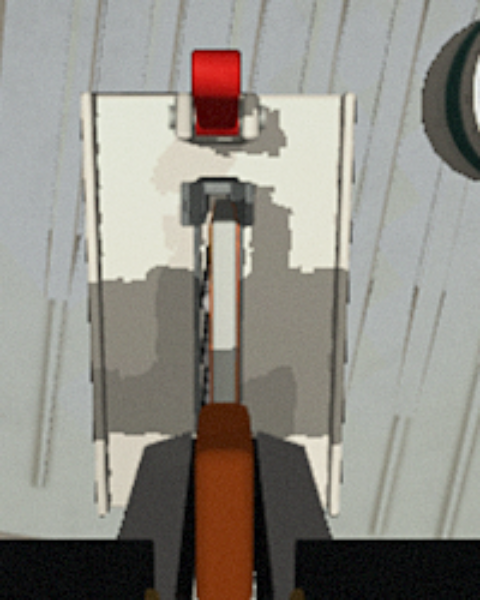

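The crop shows the plate end at crop (225,205), just short of the grey guide's U (218,195) and slightly right of it. In the same picture the depth map puts it about 2 mm too far along both +y and +x. I'll correct that and come down to just above the lips.

Request:
{"fn": "apply_moves", "kwargs": {"targets": [{"x":-1,"y":-1,"z":0,"wx":0,"wy":0,"wz":0,"jaw":-1},{"x":-2.2,"y":-2,"z":4,"wx":0,"wy":0,"wz":0,"jaw":-1},{"x":-2.2,"y":-2,"z":10,"wx":0,"wy":0,"wz":0,"jaw":-1},{"x":-2.2,"y":-2,"z":15,"wx":0,"wy":0,"wz":0,"jaw":-1},{"x":-2.2,"y":-2,"z":18,"wx":0,"wy":0,"wz":0,"jaw":-1},{"x":-2.2,"y":-2,"z":18,"wx":0,"wy":0,"wz":0,"jaw":-1},{"x":-2.2,"y":-2,"z":18,"wx":0,"wy":0,"wz":0,"jaw":-1}]}}

```text
clock: 9.72
eef_pos: [0.6179, -0.2113, 0.2435]
orientation: [0.745, 0.668, 0.002, 0.001]
ft_force: [0.6, -0.3, -0.8]
finger_gap: 0.126
grasp_force: 25.0
```

```bash
python3 m.py h; python3 m.py h2
```

```text
t 9.72 p [ 0.6179 -0.2113  0.2435] f [ 0.6 -0.3 -0.8] gap 0.126 g 25.0
[[0.109, 0.994, 0.003], [0.994, -0.109, 0.001], [0.002, 0.003, -1.0]]
tcp in stand -0.5306034529330952 4.052961263599227
bottom y 48 [64.8 64.9 67.  69.2 69.2]
lips y [53.3 68.6] x [-14.1  -9. ] [ 7.4 13.5]
post y [84.3 99.7] x [-17.   15.9]
plate end y [61.3 61.9] x [-3.5 -0.2  2.7] tool x max 57.8 tool z 24.4
t 9.77 p [ 0.6181 -0.2113  0.2438] f [-0.2  0.4 -0.5] gap 0.129 g 25.0
[[0.109, 0.994, 0.004], [0.994, -0.109, 0.001], [0.001, 0.004, -1.0]]
tcp in stand -0.4300321105105775 4.038909536386934
bottom y 48 [64.8 64.8 67.  69.2 69.2]
lips y [53.4 68.6] x [-13.8  -8.7] [ 7.6 12.8]
post y [84.4 99.8] x [-17.5  16.2]
plate end y [61.4 61.9] x [-3.3 -0.5  2.9] tool x max 57.8 tool z 24.2
```

Request:
{"fn": "apply_moves", "kwargs": {"targets": [{"x":0.8,"y":0,"z":2,"wx":0.004,"wy":0,"wz":0,"jaw":-1},{"x":0.8,"y":0,"z":6,"wx":0.004,"wy":0,"wz":0,"jaw":-1},{"x":0.8,"y":0,"z":10,"wx":0.004,"wy":0,"wz":0,"jaw":-1},{"x":0.8,"y":0,"z":13,"wx":0.004,"wy":0,"wz":0,"jaw":-1},{"x":0.8,"y":0,"z":15,"wx":0.004,"wy":0,"wz":0,"jaw":-1},{"x":0.8,"y":0,"z":16,"wx":0.004,"wy":0,"wz":0,"jaw":-1}]}}

```text
clock: 10.32
eef_pos: [0.6179, -0.2106, 0.2273]
orientation: [0.745, 0.668, 0.0, -0.001]
ft_force: [-0.0, 0.3, -0.7]
finger_gap: 0.125
grasp_force: 25.0
```

Request:
{"fn": "apply_moves", "kwargs": {"targets": [{"x":0,"y":0,"z":1.5,"wx":0,"wy":0,"wz":0,"jaw":-1},{"x":0,"y":0,"z":3,"wx":0,"wy":0,"wz":0,"jaw":-1},{"x":0,"y":0,"z":4.5,"wx":0,"wy":0,"wz":0,"jaw":-1},{"x":0,"y":0,"z":4.5,"wx":0,"wy":0,"wz":0,"jaw":-1}]}}

```text
clock: 10.65
eef_pos: [0.618, -0.2105, 0.223]
orientation: [0.745, 0.668, 0.0, -0.001]
ft_force: [0.3, 0.2, -1.6]
finger_gap: 0.126
grasp_force: 25.0
```

Request:
{"fn": "apply_moves", "kwargs": {"targets": [{"x":0,"y":0,"z":1.5,"wx":0,"wy":0,"wz":0,"jaw":-1},{"x":0,"y":0,"z":3,"wx":0,"wy":0,"wz":0,"jaw":-1},{"x":0,"y":0,"z":4.5,"wx":0,"wy":0,"wz":0,"jaw":-1},{"x":0,"y":0,"z":6,"wx":0,"wy":0,"wz":0,"jaw":-1},{"x":0,"y":0,"z":6,"wx":0,"wy":0,"wz":0,"jaw":-1}]}}

```text
clock: 11.07
eef_pos: [0.618, -0.2105, 0.217]
orientation: [0.745, 0.668, 0.0, -0.001]
ft_force: [0.1, 0.7, -0.9]
finger_gap: 0.123
grasp_force: 25.0
```

```bash
python3 m.py i; python3 -c "
from h import *
print(observe()['torque'])"
```

```text
t 11.07 p [ 0.618  -0.2105  0.217 ] f [ 0.1  0.7 -0.9] gap 0.123 g 25.0
[[0.109, 0.994, -0.001], [0.994, -0.109, 0.002], [0.001, -0.001, -1.0]]
tcp in stand -0.7128514054094301 4.843168394049567
bottom y 62 [61.9 62.6 66.7 69.  69.1]
lips y [45.1 69.3] x [-14.3  -6.5] [ 7.7 13.2]
post y [84.4 99.6] x [-17.3  15.9]
plate end y [62.1 62.7] x [-3.7 -0.6  2.5] tool x max 57.8 tool z 24.2
[-0.02622119 -0.06126676 -0.03773992]
```

Request:
{"fn": "apply_moves", "kwargs": {"targets": [{"x":0,"y":0,"z":3,"wx":0,"wy":0,"wz":0,"jaw":-1},{"x":0,"y":0,"z":6,"wx":0,"wy":0,"wz":0,"jaw":-1},{"x":0,"y":0,"z":9,"wx":0,"wy":0,"wz":0,"jaw":-1},{"x":0,"y":0,"z":12,"wx":0,"wy":0,"wz":0,"jaw":-1},{"x":0,"y":0,"z":15,"wx":0,"wy":0,"wz":0,"jaw":-1},{"x":0,"y":0,"z":18,"wx":0,"wy":0,"wz":0,"jaw":-1}]}}

```text
clock: 11.62
eef_pos: [0.6181, -0.2105, 0.199]
orientation: [0.745, 0.668, 0.0, -0.001]
ft_force: [0.5, -0.5, -1.9]
finger_gap: 0.125
grasp_force: 25.0
```

Request:
{"fn": "apply_moves", "kwargs": {"targets": [{"x":0,"y":0,"z":3,"wx":0,"wy":0,"wz":0,"jaw":-1},{"x":0,"y":0,"z":6,"wx":0,"wy":0,"wz":0,"jaw":-1},{"x":0,"y":0,"z":9,"wx":0,"wy":0,"wz":0,"jaw":-1},{"x":0,"y":0,"z":12,"wx":0,"wy":0,"wz":0,"jaw":-1},{"x":0,"y":0,"z":15,"wx":0,"wy":0,"wz":0,"jaw":-1},{"x":0,"y":0,"z":18,"wx":0,"wy":0,"wz":0,"jaw":-1}]}}

```text
clock: 12.12
eef_pos: [0.6182, -0.2105, 0.1811]
orientation: [0.745, 0.668, 0.0, -0.001]
ft_force: [-0.6, 0.6, -0.6]
finger_gap: 0.131
grasp_force: 25.0
```

Free so far. 31 mm remains to the seat.

Request:
{"fn": "apply_moves", "kwargs": {"targets": [{"x":0,"y":0,"z":3,"wx":0,"wy":0,"wz":0,"jaw":-1},{"x":0,"y":0,"z":6,"wx":0,"wy":0,"wz":0,"jaw":-1},{"x":0,"y":0,"z":9,"wx":0,"wy":0,"wz":0,"jaw":-1},{"x":0,"y":0,"z":12,"wx":0,"wy":0,"wz":0,"jaw":-1},{"x":0,"y":0,"z":15,"wx":0,"wy":0,"wz":0,"jaw":-1},{"x":0,"y":0,"z":18,"wx":0,"wy":0,"wz":0,"jaw":-1}]}}

```text
clock: 12.62
eef_pos: [0.6182, -0.2105, 0.1631]
orientation: [0.745, 0.668, 0.0, -0.001]
ft_force: [0.3, 0.2, -1.0]
finger_gap: 0.125
grasp_force: 25.0
```

Request:
{"fn": "apply_moves", "kwargs": {"targets": [{"x":0,"y":0,"z":2,"wx":0,"wy":0,"wz":0,"jaw":-1},{"x":0,"y":0,"z":4,"wx":0,"wy":0,"wz":0,"jaw":-1},{"x":0,"y":0,"z":6,"wx":0,"wy":0,"wz":0,"jaw":-1},{"x":0,"y":0,"z":8,"wx":0,"wy":0,"wz":0,"jaw":-1},{"x":0,"y":0,"z":9,"wx":0,"wy":0,"wz":0,"jaw":-1},{"x":0,"y":0,"z":9,"wx":0,"wy":0,"wz":0,"jaw":-1}]}}

```text
clock: 13.12
eef_pos: [0.618, -0.2104, 0.1541]
orientation: [0.745, 0.668, 0.0, -0.001]
ft_force: [0.3, 0.0, -0.9]
finger_gap: 0.131
grasp_force: 25.0
```

```bash
python3 -c "
from h import *
st();print(observe()['torque'])"
```

```text
t 13.12 p [ 0.618  -0.2104  0.1541] f [ 0.3  0.  -0.9] gap 0.131 g 25.0
[[0.109, 0.994, -0.001], [0.994, -0.109, 0.001], [0.001, -0.001, -1.0]]
[ 0.03047842 -0.07079556 -0.00412687]
```

Expect contact at TCP z of about 0.150. I'll go down in 1 mm steps.

Request:
{"fn": "apply_moves", "kwargs": {"targets": [{"x":0,"y":0,"z":1,"wx":0,"wy":0,"wz":0,"jaw":-1},{"x":0,"y":0,"z":2,"wx":0,"wy":0,"wz":0,"jaw":-1},{"x":0,"y":0,"z":2,"wx":0,"wy":0,"wz":0,"jaw":-1}]}}

```text
clock: 13.37
eef_pos: [0.6181, -0.2104, 0.1522]
orientation: [0.745, 0.668, 0.0, -0.001]
ft_force: [-0.7, -0.4, -1.6]
finger_gap: 0.13
grasp_force: 25.0
```

Request:
{"fn": "apply_moves", "kwargs": {"targets": [{"x":0,"y":0,"z":1,"wx":0,"wy":0,"wz":0,"jaw":-1},{"x":0,"y":0,"z":2,"wx":0,"wy":0,"wz":0,"jaw":-1},{"x":0,"y":0,"z":2,"wx":0,"wy":0,"wz":0,"jaw":-1}]}}

```text
clock: 13.62
eef_pos: [0.6183, -0.2105, 0.1504]
orientation: [0.745, 0.668, 0.0, -0.0]
ft_force: [-0.2, -0.1, -1.6]
finger_gap: 0.127
grasp_force: 25.0
```

Request:
{"fn": "apply_moves", "kwargs": {"targets": [{"x":0,"y":0,"z":0.5,"wx":0,"wy":0,"wz":0,"jaw":-1},{"x":0,"y":0,"z":1,"wx":0,"wy":0,"wz":0,"jaw":-1},{"x":0,"y":0,"z":1,"wx":0,"wy":0,"wz":0,"jaw":-1}]}}

```text
clock: 13.87
eef_pos: [0.6184, -0.2105, 0.1496]
orientation: [0.745, 0.668, 0.001, -0.0]
ft_force: [-0.0, 0.5, 2.1]
finger_gap: 0.126
grasp_force: 25.0
```

Contact with the seat: vertical force rose about 3.5 N. Now I'll open the jaws and withdraw.

Request:
{"fn": "apply_moves", "kwargs": {"targets": [{"x":0,"y":0,"z":0,"wx":0,"wy":0,"wz":0,"jaw":-0.7},{"x":0,"y":0,"z":0,"wx":0,"wy":0,"wz":0,"jaw":-0.5},{"x":0,"y":0,"z":0,"wx":0,"wy":0,"wz":0,"jaw":-0.3},{"x":0,"y":0,"z":0,"wx":0,"wy":0,"wz":0,"jaw":-0.3},{"x":0,"y":0,"z":0,"wx":0,"wy":0,"wz":0,"jaw":-0.3},{"x":0,"y":0,"z":0,"wx":0,"wy":0,"wz":0,"jaw":-0.3}]}}

```text
clock: 14.37
eef_pos: [0.6182, -0.2105, 0.1493]
orientation: [0.745, 0.668, 0.0, -0.001]
ft_force: [0.4, 0.1, 0.9]
finger_gap: 0.351
grasp_force: 0.0
```

Request:
{"fn": "apply_moves", "kwargs": {"targets": [{"x":0,"y":0,"z":-3,"wx":0,"wy":0,"wz":0,"jaw":-0.3},{"x":0,"y":0,"z":-10,"wx":0,"wy":0,"wz":0,"jaw":-0.3},{"x":0,"y":0,"z":-25,"wx":0,"wy":0,"wz":0,"jaw":-0.3},{"x":0,"y":0,"z":-50,"wx":0,"wy":0,"wz":0,"jaw":-0.3},{"x":0,"y":0,"z":-80,"wx":0,"wy":0,"wz":0,"jaw":-0.5},{"x":0,"y":0,"z":-110,"wx":0,"wy":0,"wz":0,"jaw":-0.8},{"x":0,"y":0,"z":-130,"wx":0,"wy":0,"wz":0,"jaw":-1}]}}

```text
clock: 14.95
eef_pos: [0.6193, -0.2107, 0.2833]
orientation: [0.745, 0.668, 0.002, 0.001]
ft_force: [0.4, 0.0, -0.3]
finger_gap: 0.169
grasp_force: 0.0
```

```bash
python3 - <<'E'
from h import *
st(); p=cam("wrist"); cv2.imwrite("pics/j.png",p["frame"][0:260,180:460].repeat(2,0).repeat(2,1))
r=regions_of(p,"plate"); A=pts(p,r[0]["pixels"])
o=np.array([.6182,-.2154]); a=np.radians(-6.43); ex=np.array([np.cos(a),np.sin(a)]); ey=np.array([-np.sin(a),np.cos(a)])
Q=np.c_[(A[:,:2]-o)@ex,(A[:,:2]-o)@ey,A[:,2]]*1e3; Q=Q[abs(Q[:,0])<12]; print(np.histogram(Q[:,2],bins=np.arange(0,200,5)))
t=Q[Q[:,2]>148]; print("tab",t.mean(0),len(t)); e=Q[abs(Q[:,2]-126)<6]; print("edge",np.median(e[:,2]),e[:,1].min(),e[:,1].max())
for q in["lever_left_end","lever_right_end"]:
    for x in landmark_of(p,q)[:2]: 
        w=np.array(x["position"]); print(q,x["score"],((w[:2]-o)@ex*1e3).round(1),((w[:2]-o)@ey*1e3).round(1),w[2])
E
```

```text
t 14.95 p [ 0.6193 -0.2107  0.2833] f [ 0.4  0.  -0.3] gap 0.169 g 0.0
[[0.109, 0.994, 0.004], [0.994, -0.109, 0.0], [0.001, 0.004, -1.0]]
(array([  0,   0,  22,   9,   0,  13,   0,   1,   6,   1,   8,   5,   4,
         6,   3,   5,   5,   2,   8,   2,  14,  17,   4,   2,  35, 525,
        10,  10,  12,  15,  16,  27, 519,   0,   0,   0,   0,   0,   0]), array([  0,   5,  10,  15,  20,  25,  30,  35,  40,  45,  50,  55,  60,
        65,  70,  75,  80,  85,  90,  95, 100, 105, 110, 115, 120, 125,
       130, 135, 140, 145, 150, 155, 160, 165, 170, 175, 180, 185, 190,
       195]))
tab [ -0.31275343   4.48996381 161.65489718] 569
edge 126.42355356319109 -56.71125383795762 62.295019325294675
lever_left_end 0.58 0.9 99.2 0.1719
lever_right_end 0.77 1.7 -99.6 0.171
```

View pics/j.png

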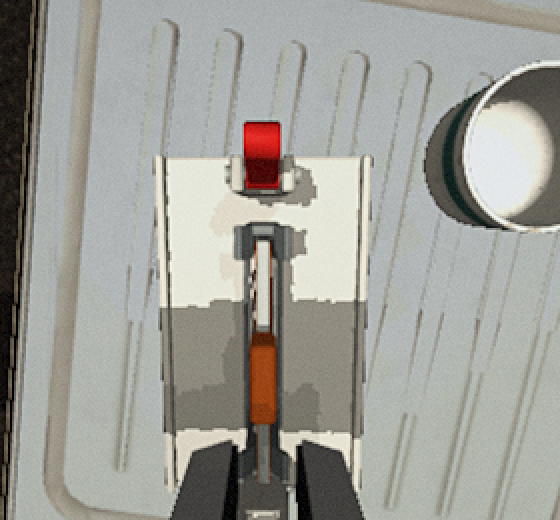

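The plate sits on the seat: its top edge is at z ≈ 126 mm, and the tab is at crop (263,380) between both guides. Next is the left (+y) lever, at crop (262,155), using the closed fingertips.

```bash
cat >> h.py <<'E'
O=np.array([.6182,-.2154]); A=np.radians(-6.43); EX=np.array([np.cos(A),np.sin(A)]); EY=np.array([-np.sin(A),np.cos(A)])
def sgo(x,y,z): w=O+EX*x*1e-3+EY*y*1e-3; go([w[0],w[1],z*1e-3],83.57)
def sp():
    s=observe(); t=np.array(s["eef_pos"][:2])-O; print("stand tcp",(t@EX*1e3).round(1),(t@EY*1e3).round(1),s["eef_pos"][2],"f",np.round(s["ft_force"],1),"t",s["clock"])
E
python3 - <<'E'
from h import *
sp(); sgo(-.4,140,270); sgo(-.4,140,182)
E
```

```text
stand tcp -0.5 4.7 0.2799811450572848 f [-0.1  0.2 -0.2] t 15.15
shift [135.3   0.5  10.1] turn [ 0.0007 -0.0009  0.0031] rows 3.3
shift [135.2   0.5  98.1] turn [ 0.0007 -0.0009  0.0031] rows 4.0
```

Request:
{"fn": "apply_moves", "kwargs": {"targets": [{"x":30,"y":0,"z":0,"wx":0,"wy":0,"wz":0.003,"jaw":-1},{"x":65,"y":0,"z":0,"wx":0,"wy":0,"wz":0.003,"jaw":-1},{"x":100,"y":0,"z":0,"wx":0,"wy":0,"wz":0.003,"jaw":-1},{"x":125,"y":0,"z":10,"wx":0,"wy":0,"wz":0.003,"jaw":-1},{"x":135,"y":0,"z":40,"wx":0,"wy":0,"wz":0.003,"jaw":-1},{"x":135,"y":0,"z":70,"wx":0,"wy":0,"wz":0.003,"jaw":-1},{"x":135,"y":0,"z":90,"wx":0,"wy":0,"wz":0.003,"jaw":-1},{"x":135,"y":0,"z":97,"wx":0,"wy":0,"wz":0.003,"jaw":-1}]}}

```text
clock: 15.82
eef_pos: [0.6294, -0.0759, 0.1775]
orientation: [0.745, 0.667, -0.003, -0.004]
ft_force: [-0.3, -0.1, -0.3]
finger_gap: 0.001
grasp_force: 0.0
```

Request:
{"fn": "apply_moves", "kwargs": {"targets": [{"x":0,"y":0,"z":0,"wx":0,"wy":0,"wz":0,"jaw":-1},{"x":0,"y":0,"z":0,"wx":0,"wy":0,"wz":0,"jaw":-1}]}}

```text
clock: 15.98
eef_pos: [0.6328, -0.0765, 0.1823]
orientation: [0.746, 0.666, 0.0, -0.001]
ft_force: [0.8, 0.2, 0.4]
finger_gap: 0.009
grasp_force: 0.0
```

```bash
python3 - <<'E'
from h import *
st();sp(); 
for y,z in((118,182),(105,185),(92,185),(79,181),(69,173),(61,163),(57.5,155),(56,147)): sgo(-.4,y,z)
E
```

```text
t 15.98 p [ 0.6328 -0.0765  0.1823] f [0.8 0.2 0.4] gap 0.009 g 0.0
[[0.112, 0.994, -0.001], [0.994, -0.112, 0.002], [0.001, -0.001, -1.0]]
stand tcp -1.0 139.7 0.18234974306944382 f [0.8 0.2 0.4] t 15.9833
shift [-21.7   0.6   0.3] turn [-0.0011 -0.0014 -0.0001] rows 0.5
shift [-34.7   0.6  -2.7] turn [-0.0011 -0.0014 -0.0001] rows 0.8
shift [-47.7   0.6  -2.7] turn [-0.0011 -0.0014 -0.0001] rows 1.1
shift [-60.7   0.6   1.3] turn [-0.0011 -0.0014 -0.0001] rows 1.5
shift [-70.7   0.6   9.3] turn [-0.0011 -0.0014 -0.0001] rows 1.7
shift [-78.7   0.6  19.2] turn [-0.0011 -0.0014 -0.0001] rows 1.9
shift [-82.2   0.7  27.2] turn [-0.0011 -0.0014 -0.0001] rows 2.1
shift [-83.7   0.7  35.2] turn [-0.0011 -0.0014 -0.0001] rows 2.2
```

Request:
{"fn": "apply_moves", "kwargs": {"targets": [{"x":-8,"y":0.6,"z":0,"wx":0,"wy":0,"wz":0,"jaw":-1},{"x":-15,"y":0.6,"z":0,"wx":0,"wy":0,"wz":0,"jaw":-1},{"x":-22,"y":0.6,"z":0,"wx":0,"wy":0,"wz":0,"jaw":-1},{"x":-28,"y":0.6,"z":-1,"wx":0,"wy":0,"wz":0,"jaw":-1},{"x":-35,"y":0.6,"z":-2.5,"wx":0,"wy":0,"wz":0,"jaw":-1},{"x":-41,"y":0.6,"z":-2.5,"wx":0,"wy":0,"wz":0,"jaw":-1},{"x":-48,"y":0.6,"z":-2.5,"wx":0,"wy":0,"wz":0,"jaw":-1}]}}

```text
clock: 16.57
eef_pos: [0.6292, -0.1216, 0.1859]
orientation: [0.745, 0.667, 0.003, -0.001]
ft_force: [2.4, 5.5, -4.6]
finger_gap: 0.003
grasp_force: 3.3
```

```bash
python3 - <<'E'
from h import *
sp()
for y,z in((79,181),(69,173),(61,163),(57.5,155),(56,147)): sgo(-.4,y,z)
E
```

```text
stand tcp 0.4 94.4 0.1858710957049785 f [ 2.4  5.5 -4.6] t 16.5667
shift [-15.4  -0.8   4.8] turn [ 0.0019 -0.0057  0.0014] rows 0.4
shift [-25.5  -0.9  12.7] turn [ 0.0019 -0.0057  0.0014] rows 0.7
shift [-33.5  -0.9  22.7] turn [ 0.0019 -0.0057  0.0014] rows 1.0
shift [-37.1  -0.9  30.7] turn [ 0.0019 -0.0057  0.0014] rows 1.2
shift [-38.6  -0.9  38.6] turn [ 0.0019 -0.0057  0.0014] rows 1.3
```

Request:
{"fn": "apply_moves", "kwargs": {"targets": [{"x":-5,"y":0,"z":1,"wx":0,"wy":0,"wz":0,"jaw":-1},{"x":-10,"y":-0.5,"z":2.5,"wx":0,"wy":0,"wz":0,"jaw":-1},{"x":-15,"y":-0.5,"z":5,"wx":0,"wy":0,"wz":0,"jaw":-1},{"x":-20,"y":-0.5,"z":8.5,"wx":0,"wy":0,"wz":0,"jaw":-1},{"x":-25.5,"y":-0.5,"z":13,"wx":0,"wy":0,"wz":0,"jaw":-1},{"x":-30,"y":-0.5,"z":18,"wx":0,"wy":0,"wz":0,"jaw":-1},{"x":-33.5,"y":-0.5,"z":23,"wx":0,"wy":0,"wz":0,"jaw":-1}]}}

```text
clock: 17.15
eef_pos: [0.6255, -0.1552, 0.1633]
orientation: [0.745, 0.667, 0.003, -0.001]
ft_force: [0.3, 6.1, 2.9]
finger_gap: 0.003
grasp_force: 3.3
```

```bash
python3 - <<'E'
from h import *
sp()
for y,z in((61,163),(57.5,155),(56,147)): sgo(-.4,y,z)
E
```

```text
stand tcp 0.5 60.6 0.16327747254414535 f [0.3 6.1 2.9] t 17.15
shift [ 0.4 -0.9  0.3] turn [ 0.0032 -0.0053  0.0008] rows 0.0
shift [-3.2 -0.9  8.3] turn [ 0.0032 -0.0053  0.0008] rows 0.2
shift [-4.7 -0.9 16.2] turn [ 0.0032 -0.0053  0.0008] rows 0.4
```

Request:
{"fn": "apply_moves", "kwargs": {"targets": [{"x":-1,"y":0,"z":2.5,"wx":0,"wy":0,"wz":0,"jaw":-1},{"x":-2,"y":0,"z":5,"wx":0,"wy":0,"wz":0,"jaw":-1},{"x":-3,"y":0,"z":8,"wx":0,"wy":0,"wz":0,"jaw":-1},{"x":-3.5,"y":0,"z":10.5,"wx":0,"wy":0,"wz":0,"jaw":-1},{"x":-3.5,"y":0,"z":12,"wx":0,"wy":0,"wz":0,"jaw":-1}]}}

```text
clock: 17.57
eef_pos: [0.625, -0.1596, 0.1515]
orientation: [0.745, 0.667, 0.002, 0.0]
ft_force: [-0.2, 3.8, 6.4]
finger_gap: 0.006
grasp_force: 3.7
```

Request:
{"fn": "apply_moves", "kwargs": {"targets": [{"x":0,"y":0,"z":1,"wx":0,"wy":0,"wz":0,"jaw":-1},{"x":0,"y":0,"z":2,"wx":0,"wy":0,"wz":0,"jaw":-1},{"x":0,"y":0,"z":3,"wx":0,"wy":0,"wz":0,"jaw":-1},{"x":0,"y":0,"z":3,"wx":0,"wy":0,"wz":0,"jaw":-1}]}}

```text
clock: 17.9
eef_pos: [0.6249, -0.1602, 0.1488]
orientation: [0.746, 0.666, 0.002, 0.0]
ft_force: [1.0, 3.5, 6.0]
finger_gap: 0.006
grasp_force: 3.5
```

```bash
python3 - <<'E'
from h import *
sp()
E
```

```text
stand tcp 0.5 55.6 0.14876696183921118 f [1.  3.5 6. ] t 17.9
```

Request:
{"fn": "apply_moves", "kwargs": {"targets": [{"x":0,"y":0,"z":1,"wx":0,"wy":0,"wz":0,"jaw":-1},{"x":0,"y":0,"z":1,"wx":0,"wy":0,"wz":0,"jaw":-1}]}}

```text
clock: 18.07
eef_pos: [0.6249, -0.1603, 0.1479]
orientation: [0.746, 0.666, 0.002, 0.0]
ft_force: [0.5, 4.3, 6.0]
finger_gap: 0.005
grasp_force: 3.7
```

Request:
{"fn": "apply_moves", "kwargs": {"targets": [{"x":0,"y":0,"z":1,"wx":0,"wy":0,"wz":0,"jaw":-1},{"x":0,"y":0,"z":1,"wx":0,"wy":0,"wz":0,"jaw":-1}]}}

```text
clock: 18.23
eef_pos: [0.6249, -0.1603, 0.1469]
orientation: [0.746, 0.666, 0.002, 0.0]
ft_force: [-0.7, 3.5, 6.5]
finger_gap: 0.006
grasp_force: 3.7
```

Request:
{"fn": "apply_moves", "kwargs": {"targets": [{"x":0,"y":0,"z":0.7,"wx":0,"wy":0,"wz":0,"jaw":-1},{"x":0,"y":0,"z":0.7,"wx":0,"wy":0,"wz":0,"jaw":-1}]}}

```text
clock: 18.4
eef_pos: [0.6249, -0.1604, 0.1463]
orientation: [0.746, 0.666, 0.002, 0.0]
ft_force: [-0.4, 3.9, 7.6]
finger_gap: 0.002
grasp_force: 4.1
```

Request:
{"fn": "apply_moves", "kwargs": {"targets": [{"x":0,"y":0,"z":1,"wx":0,"wy":0,"wz":0,"jaw":-1},{"x":0,"y":0,"z":1,"wx":0,"wy":0,"wz":0,"jaw":-1}]}}

```text
clock: 18.57
eef_pos: [0.625, -0.1605, 0.146]
orientation: [0.746, 0.666, 0.002, 0.001]
ft_force: [-1.4, 3.0, 10.7]
finger_gap: 0.009
grasp_force: 5.8
```

Request:
{"fn": "apply_moves", "kwargs": {"targets": [{"x":0,"y":0,"z":1,"wx":0,"wy":0,"wz":0,"jaw":-1},{"x":0,"y":0,"z":1,"wx":0,"wy":0,"wz":0,"jaw":-1}]}}

```text
clock: 18.73
eef_pos: [0.625, -0.1605, 0.1458]
orientation: [0.746, 0.666, 0.002, 0.001]
ft_force: [-3.3, 2.9, 15.8]
finger_gap: 0.008
grasp_force: 8.3
```

```bash
python3 - <<'E'
from h import *
sp(); p=cam("scene"); print(p["z_map"].shape)
for q in["lever_left_end","lever_right_end","plate"]:
    for x in landmark_of(p,q)[:2]:
        w=np.array(x["position"]); print(q,x["score"],((w[:2]-O)@EX*1e3).round(1),((w[:2]-O)@EY*1e3).round(1),w[2])
cv2.imwrite("pics/k.png",cv2.resize(p["frame"][140:240,340:460],None,fx=5,fy=5,interpolation=cv2.INTER_CUBIC))
E
```

```text
stand tcp 0.6 55.3 0.14580438269890714 f [-3.3  2.9 15.8] t 18.7333
(400, 640)
lever_left_end 0.5 -5.2 40.4 0.1185
lever_right_end 0.54 0.8 -99.0 0.1708
lever_right_end 0.34 -59.8 668.8 -0.0067
plate 0.74 -1.4 7.3 0.015
```

View pics/k.png

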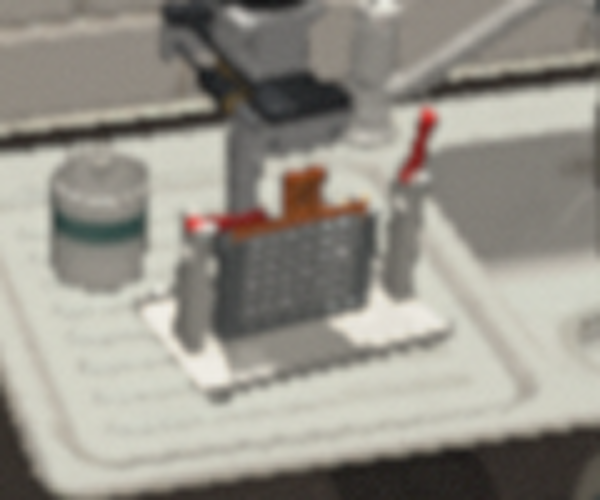

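The scene crop shows the left lever (240,220) level on the plate edge, and the right lever (420,145) still open. The hard stop was felt at 16 N. Next is the right lever.

Request:
{"fn": "apply_moves", "kwargs": {"targets": [{"x":0,"y":0,"z":-3,"wx":0,"wy":0,"wz":0,"jaw":-1},{"x":0,"y":0,"z":-12,"wx":0,"wy":0,"wz":0,"jaw":-1},{"x":0,"y":0,"z":-45,"wx":0,"wy":0,"wz":0,"jaw":-1},{"x":0,"y":0,"z":-80,"wx":0,"wy":0,"wz":0,"jaw":-1},{"x":-20,"y":0,"z":-110,"wx":0,"wy":0,"wz":0,"jaw":-1},{"x":-55,"y":0,"z":-125,"wx":0,"wy":0,"wz":0,"jaw":-1},{"x":-95,"y":0,"z":-125,"wx":0,"wy":0,"wz":0,"jaw":-1},{"x":-130,"y":0,"z":-125,"wx":0,"wy":0,"wz":0,"jaw":-1}]}}

```text
clock: 19.6
eef_pos: [0.6086, -0.2938, 0.2696]
orientation: [0.746, 0.666, 0.0, 0.002]
ft_force: [-0.1, -0.8, -0.8]
finger_gap: 0.002
grasp_force: 0.0
```

```bash
python3 - <<'E'
from h import *
sp(); sgo(-.4,-140,270); sgo(-.4,-140,182)
E
```

```text
stand tcp -0.7 -79.0 0.2695964103509385 f [-0.1 -0.8 -0.8] t 19.6
shift [-61.    0.4  -0.3] turn [ 0.0026  0.0019 -0.0008] rows 1.5
shift [-60.9   0.2  87.7] turn [ 0.0026  0.0019 -0.0008] rows 2.6
```

Request:
{"fn": "apply_moves", "kwargs": {"targets": [{"x":-25,"y":0,"z":0,"wx":0.002,"wy":0,"wz":0,"jaw":-1},{"x":-45,"y":0,"z":0,"wx":0.002,"wy":0,"wz":0,"jaw":-1},{"x":-62,"y":0,"z":0,"wx":0.002,"wy":0,"wz":0,"jaw":-1},{"x":-65,"y":0,"z":20,"wx":0.002,"wy":0,"wz":0,"jaw":-1},{"x":-65,"y":0,"z":50,"wx":0.002,"wy":0,"wz":0,"jaw":-1},{"x":-65,"y":0,"z":75,"wx":0.002,"wy":0,"wz":0,"jaw":-1},{"x":-65,"y":0,"z":86,"wx":0.002,"wy":0,"wz":0,"jaw":-1},{"x":-65,"y":0,"z":86,"wx":0.002,"wy":0,"wz":0,"jaw":-1}]}}

```text
clock: 20.27
eef_pos: [0.5997, -0.354, 0.178]
orientation: [0.745, 0.666, -0.001, -0.004]
ft_force: [-0.3, -0.2, -0.0]
finger_gap: 0.004
grasp_force: 0.0
```

```bash
python3 - <<'E'
from h import *
sp()
for y,z in((118,182),(105,185),(92,185),(79,181),(69,173),(61,163),(57.5,155),(56,147)): sgo(-.4,-y,z)
E
```

```text
stand tcp -2.9 -139.8 0.1780119060896684 f [-0.3 -0.2 -0. ] t 20.2667
shift [21.8  2.5 -3.9] turn [-0.008  -0.0032  0.0005] rows 0.5
shift [34.8  2.4 -6.9] turn [-0.008  -0.0032  0.0005] rows 0.9
shift [47.8  2.4 -6.9] turn [-0.008  -0.0032  0.0005] rows 1.2
shift [60.8  2.5 -2.8] turn [-0.008  -0.0032  0.0005] rows 1.5
shift [70.8  2.6  5.2] turn [-0.008  -0.0032  0.0005] rows 1.7
shift [78.7  2.6 15.2] turn [-0.008  -0.0032  0.0005] rows 1.9
shift [82.2  2.7 23.3] turn [-0.008  -0.0032  0.0005] rows 2.0
shift [83.7  2.8 31.3] turn [-0.008  -0.0032  0.0005] rows 2.1
```

Request:
{"fn": "apply_moves", "kwargs": {"targets": [{"x":0,"y":0,"z":0,"wx":0,"wy":0,"wz":0,"jaw":-1},{"x":0,"y":0,"z":0,"wx":0,"wy":0,"wz":0,"jaw":-1},{"x":0,"y":0,"z":0,"wx":0,"wy":0,"wz":0,"jaw":-1}]}}

```text
clock: 20.52
eef_pos: [0.6029, -0.3549, 0.1831]
orientation: [0.746, 0.666, 0.0, 0.0]
ft_force: [0.4, -0.6, -0.5]
finger_gap: 0.006
grasp_force: 0.0
```

```bash
python3 - <<'E'
from h import *
sp()
for y,z in((118,182),(92,185),(61,163),(56,147)): sgo(-.4,-y,z)
E
```

```text
stand tcp 0.4 -140.4 0.18308380880643346 f [ 0.4 -0.6 -0.5] t 20.5167
shift [22.4 -0.8  1.1] turn [ 0.0008 -0.0001  0.0004] rows 0.5
shift [48.4 -0.8 -1.9] turn [ 0.0008 -0.0001  0.0004] rows 1.2
shift [79.4 -0.8 20.1] turn [ 0.0008 -0.0001  0.0004] rows 2.0
shift [84.4 -0.8 36.1] turn [ 0.0008 -0.0001  0.0004] rows 2.2
```

Request:
{"fn": "apply_moves", "kwargs": {"targets": [{"x":8,"y":-0.8,"z":0,"wx":0,"wy":0,"wz":0,"jaw":-1},{"x":15,"y":-0.8,"z":0.5,"wx":0,"wy":0,"wz":0,"jaw":-1},{"x":22,"y":-0.8,"z":0.5,"wx":0,"wy":0,"wz":0,"jaw":-1},{"x":28,"y":-0.8,"z":0,"wx":0,"wy":0,"wz":0,"jaw":-1},{"x":35,"y":-0.8,"z":-2,"wx":0,"wy":0,"wz":0,"jaw":-1},{"x":41,"y":-0.8,"z":-2,"wx":0,"wy":0,"wz":0,"jaw":-1},{"x":48,"y":-0.8,"z":-2,"wx":0,"wy":0,"wz":0,"jaw":-1}]}}

```text
clock: 21.1
eef_pos: [0.6059, -0.3096, 0.1836]
orientation: [0.746, 0.666, -0.002, 0.001]
ft_force: [1.1, -6.5, -4.3]
finger_gap: 0.008
grasp_force: 3.2
```

```bash
python3 - <<'E'
from h import *
sp()
for y,z in((79,181),(69,173),(61,163),(57.5,155),(56,147)): sgo(-.4,-y,z)
E
```

```text
stand tcp -1.6 -94.9 0.18364259661765925 f [ 1.1 -6.5 -4.3] t 21.1
shift [16.   1.2  2.6] turn [-0.0012  0.0038 -0.0012] rows 0.4
shift [26.   1.2 10.5] turn [-0.0012  0.0038 -0.0012] rows 0.7
shift [34.   1.2 20.5] turn [-0.0012  0.0038 -0.0012] rows 1.0
shift [37.6  1.2 28.5] turn [-0.0012  0.0038 -0.0012] rows 1.1
shift [39.1  1.2 36.5] turn [-0.0012  0.0038 -0.0012] rows 1.3
```

Request:
{"fn": "apply_moves", "kwargs": {"targets": [{"x":5,"y":0.5,"z":0,"wx":0,"wy":0,"wz":0,"jaw":-1},{"x":10,"y":1,"z":1,"wx":0,"wy":0,"wz":0,"jaw":-1},{"x":15.5,"y":1,"z":3,"wx":0,"wy":0,"wz":0,"jaw":-1},{"x":20.5,"y":1,"z":6.5,"wx":0,"wy":0,"wz":0,"jaw":-1},{"x":25.5,"y":1,"z":11,"wx":0,"wy":0,"wz":0,"jaw":-1},{"x":30,"y":1,"z":16,"wx":0,"wy":0,"wz":0,"jaw":-1},{"x":33.5,"y":1,"z":21,"wx":0,"wy":0,"wz":0,"jaw":-1}]}}

```text
clock: 21.68
eef_pos: [0.6099, -0.2768, 0.1628]
orientation: [0.746, 0.666, -0.002, 0.001]
ft_force: [-3.4, -6.7, 3.4]
finger_gap: 0.003
grasp_force: 3.1
```

```bash
python3 - <<'E'
from h import *
sp()
for y,z in((61,163),(57.5,155),(56,147)): sgo(-.4,-y,z)
E
```

```text
stand tcp -1.3 -61.9 0.16280775458961771 f [-3.4 -6.7  3.4] t 21.6833
shift [ 0.9  0.9 -0.2] turn [-0.0025  0.0043 -0.0013] rows 0.0
shift [4.5 0.9 7.8] turn [-0.0025  0.0043 -0.0013] rows 0.2
shift [ 6.   1.  15.8] turn [-0.0025  0.0043 -0.0013] rows 0.4
```

Request:
{"fn": "apply_moves", "kwargs": {"targets": [{"x":1,"y":0.5,"z":2.5,"wx":0,"wy":0,"wz":0,"jaw":-1},{"x":2.5,"y":0.5,"z":5,"wx":0,"wy":0,"wz":0,"jaw":-1},{"x":4,"y":0.5,"z":8,"wx":0,"wy":0,"wz":0,"jaw":-1},{"x":4.5,"y":0.5,"z":10.5,"wx":0,"wy":0,"wz":0,"jaw":-1},{"x":4.5,"y":0.5,"z":12,"wx":0,"wy":0,"wz":0,"jaw":-1}]}}

```text
clock: 22.1
eef_pos: [0.6111, -0.2713, 0.1509]
orientation: [0.746, 0.666, -0.002, -0.0]
ft_force: [-2.8, -3.7, 5.6]
finger_gap: 0.007
grasp_force: 3.0
```

Request:
{"fn": "apply_moves", "kwargs": {"targets": [{"x":0,"y":0,"z":1,"wx":0,"wy":0,"wz":0,"jaw":-1},{"x":0,"y":0,"z":2,"wx":0,"wy":0,"wz":0,"jaw":-1},{"x":0,"y":0,"z":3,"wx":0,"wy":0,"wz":0,"jaw":-1},{"x":0,"y":0,"z":3,"wx":0,"wy":0,"wz":0,"jaw":-1}]}}

```text
clock: 22.43
eef_pos: [0.6114, -0.2704, 0.1476]
orientation: [0.746, 0.666, -0.001, -0.001]
ft_force: [-2.8, -3.2, 3.7]
finger_gap: 0.006
grasp_force: 3.0
```

Request:
{"fn": "apply_moves", "kwargs": {"targets": [{"x":0,"y":0,"z":1,"wx":0,"wy":0,"wz":0,"jaw":-1},{"x":0,"y":0,"z":1.5,"wx":0,"wy":0,"wz":0,"jaw":-1},{"x":0,"y":0,"z":1.5,"wx":0,"wy":0,"wz":0,"jaw":-1}]}}

```text
clock: 22.68
eef_pos: [0.6115, -0.2701, 0.1463]
orientation: [0.746, 0.666, -0.001, -0.001]
ft_force: [-3.0, -4.1, 5.8]
finger_gap: 0.01
grasp_force: 3.3
```

Request:
{"fn": "apply_moves", "kwargs": {"targets": [{"x":0,"y":0,"z":1,"wx":0,"wy":0,"wz":0,"jaw":-1},{"x":0,"y":0,"z":1,"wx":0,"wy":0,"wz":0,"jaw":-1}]}}

```text
clock: 22.85
eef_pos: [0.6115, -0.2701, 0.146]
orientation: [0.746, 0.666, -0.001, -0.001]
ft_force: [-4.2, -3.3, 8.6]
finger_gap: 0.006
grasp_force: 5.2
```

Request:
{"fn": "apply_moves", "kwargs": {"targets": [{"x":0,"y":0,"z":1,"wx":0,"wy":0,"wz":0,"jaw":-1},{"x":0,"y":0,"z":1,"wx":0,"wy":0,"wz":0,"jaw":-1}]}}

```text
clock: 23.02
eef_pos: [0.6116, -0.2701, 0.1459]
orientation: [0.746, 0.666, -0.001, -0.0]
ft_force: [-5.5, -2.5, 13.5]
finger_gap: 0.004
grasp_force: 7.4
```

Request:
{"fn": "apply_moves", "kwargs": {"targets": [{"x":0,"y":0,"z":0.7,"wx":0,"wy":0,"wz":0,"jaw":-1},{"x":0,"y":0,"z":0.7,"wx":0,"wy":0,"wz":0,"jaw":-1}]}}

```text
clock: 23.18
eef_pos: [0.6116, -0.2701, 0.1458]
orientation: [0.746, 0.666, -0.001, -0.0]
ft_force: [-6.0, -2.1, 17.2]
finger_gap: 0.005
grasp_force: 9.0
```

Hard stop at the same z as the left lever. I'll lift off and check both.

Request:
{"fn": "apply_moves", "kwargs": {"targets": [{"x":0,"y":0,"z":-3,"wx":0,"wy":0,"wz":0,"jaw":-1},{"x":0,"y":0,"z":-12,"wx":0,"wy":0,"wz":0,"jaw":-1},{"x":0,"y":0,"z":-40,"wx":0,"wy":0,"wz":0,"jaw":-1},{"x":0,"y":0,"z":-75,"wx":0,"wy":0,"wz":0,"jaw":-1},{"x":15,"y":0,"z":-110,"wx":0,"wy":0,"wz":0,"jaw":-1},{"x":40,"y":0,"z":-140,"wx":0,"wy":0,"wz":0,"jaw":-1},{"x":60,"y":0,"z":-160,"wx":0,"wy":0,"wz":0,"jaw":-1},{"x":60,"y":0,"z":-160,"wx":0,"wy":0,"wz":0,"jaw":-1}]}}

```text
clock: 23.85
eef_pos: [0.6233, -0.2018, 0.3088]
orientation: [0.743, 0.67, 0.005, 0.001]
ft_force: [1.1, 1.9, 0.6]
finger_gap: 0.009
grasp_force: 0.0
```

```bash
python3 - <<'E'
from h import *
sp(); p=cam("wrist"); f=p["frame"].astype(int); cv2.imwrite("pics/l.png",p["frame"][30:280,180:460].repeat(2,0).repeat(2,1))
P=pts(p,np.ones((400,640),bool)); v,u=np.nonzero(p["z_map"]>0); C=f[v,u]
Q=np.c_[(P[:,:2]-O)@EX,(P[:,:2]-O)@EY,P[:,2]]*1e3
near=(abs(Q[:,0])<15)&(abs(Q[:,1])<110)
red=near&(C[:,2]>90)&(C[:,1]<50)&(Q[:,2]>100)
for k,n in((Q[:,1]>0,"L"),(Q[:,1]<0,"R")):
    r=Q[red&k]; print(n,len(r),[(y,np.median(r[abs(r[:,1]-y)<4,2]).round(1)) for y in range(-92,93,8) if (abs(r[:,1]-y)<4).sum()>3])
r=regions_of(p,"plate"); A_=pts(p,r[0]["pixels"]); q=np.c_[(A_[:,:2]-O)@EY*1e3,A_[:,2]*1e3]
t=q[(q[:,1]>140)&(q[:,1]<170)]; print("tab top",len(t),np.percentile(t[:,1],[50,90]))
E
```

```text
stand tcp 3.5 14.1 0.30876644302313483 f [1.1 1.9 0.6] t 23.85
L 850 [(4, np.float64(152.7)), (12, np.float64(154.3)), (20, np.float64(152.0)), (36, np.float64(131.6)), (44, np.float64(130.8)), (52, np.float64(128.6)), (60, np.float64(128.6)), (68, np.float64(128.4)), (76, np.float64(128.5)), (84, np.float64(128.7)), (92, np.float64(129.7))]
R 25 [(-12, np.float64(154.4)), (-4, np.float64(153.3))]
tab top 464 [154.1969653  155.21790551]
```

View pics/l.png

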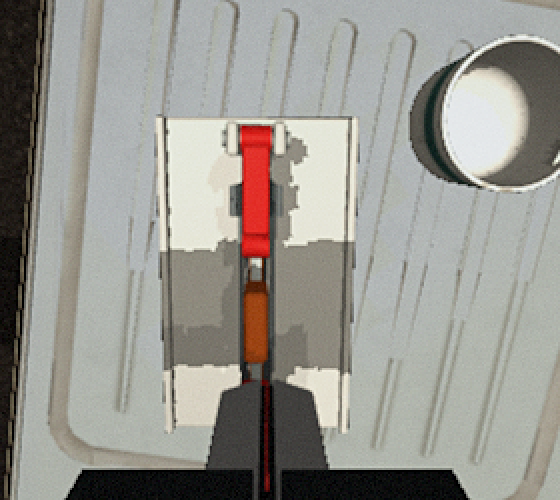

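The crop shows the left lever (256,190) level on the plate. Its top is at 128.5 mm, and the tab top has come down to 154 mm. The right lever is hidden behind the gripper, so I'll move back to see it.

Request:
{"fn": "apply_moves", "kwargs": {"targets": [{"x":20,"y":0,"z":-20,"wx":0,"wy":0,"wz":0,"jaw":-1},{"x":20,"y":0,"z":-50,"wx":0,"wy":0,"wz":0,"jaw":-1},{"x":-15,"y":0,"z":-70,"wx":0,"wy":0,"wz":0,"jaw":-1},{"x":-50,"y":0,"z":-80,"wx":0,"wy":0,"wz":0,"jaw":-1},{"x":-85,"y":0,"z":-80,"wx":0,"wy":0,"wz":0,"jaw":-1},{"x":-115,"y":0,"z":-80,"wx":0,"wy":0,"wz":0,"jaw":-1},{"x":-125,"y":0,"z":-80,"wx":0,"wy":0,"wz":0,"jaw":-1},{"x":-125,"y":0,"z":-80,"wx":0,"wy":0,"wz":0,"jaw":-1}]}}

```text
clock: 24.62
eef_pos: [0.6028, -0.3389, 0.3798]
orientation: [0.748, 0.664, -0.002, -0.003]
ft_force: [0.2, -0.6, -0.5]
finger_gap: 0.003
grasp_force: 0.0
```

```bash
python3 - <<'E'
from h import *
sp(); p=cam("wrist"); f=p["frame"].astype(int)
P=pts(p,np.ones((400,640),bool)); v,u=np.nonzero(p["z_map"]>0); C=f[v,u]
Q=np.c_[(P[:,:2]-O)@EX,(P[:,:2]-O)@EY,P[:,2]]*1e3
red=(abs(Q[:,0])<15)&(abs(Q[:,1])<110)&(C[:,2]>90)&(C[:,1]<50)&(Q[:,2]>100)
r=Q[red]; print([(y,np.median(r[abs(r[:,1]-y)<4,2]).round(1)) for y in range(-100,101,8) if (abs(r[:,1]-y)<4).sum()>3])
s=cam("scene")
for q in ["spare","holder","mug","salt","tin","garlic","spice"]:
    x=recognise(s,q); print(q,[(np.round(i["position"],3).tolist(),round(i["score"],2)) for i in x[:1]])
E
```

```text
stand tcp -1.5 -124.5 0.3797924289083811 f [ 0.2 -0.6 -0.5] t 24.6167
[(-92, np.float64(129.6)), (-84, np.float64(128.6)), (-76, np.float64(128.8)), (-68, np.float64(128.4)), (-60, np.float64(128.3)), (-52, np.float64(128.1)), (-44, np.float64(131.1)), (-36, np.float64(130.7)), (-12, np.float64(151.4)), (4, np.float64(153.0)), (36, np.float64(131.2)), (44, np.float64(131.0)), (52, np.float64(128.5)), (60, np.float64(128.4))]
spare [([0.528, 0.353, 0.086], 0.88)]
holder [([0.47, 0.349, 0.042], 0.9)]
mug [([0.743, -0.117, 0.062], 0.77)]
salt [([0.604, -0.276, 0.122], 0.59)]
tin [([0.76, 0.089, 0.05], 0.82)]
garlic [([0.45, 0.498, 0.03], 0.67)]
spice [([0.616, 0.452, 0.059], 0.65)]
```

Both levers are level at their stops and the plate is fully home, so I'm handing in.

```bash
python3 -c "
from bench import *
print(sign_off())"
```

```text
the job is handed in; nothing more can be done
None
```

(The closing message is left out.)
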